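Shake three sealed filter boxes and put the rattling one in the repair cradle

ROBOT

A 7-joint arm with a two-finger parallel gripper is mounted at the origin on the work surface. World frame = base frame: x ahead of the robot, y to its left, z up, the work surface at z = 0. Lengths are in m, angles in rad, forces in N, time in s.
With the tool pointing down it reaches from about 0.425 to 0.95 m from the base axis. Payload 4.7 kg.
Tool frame: the origin (TCP) lies at the very end of the fingers, on their centre line; the grasp point (between the pads) lies r.grip_depth behind it (r.grip_depth is the distance from the TCP to the grasp point, in m); z points along the fingers, x is the direction in which the jaws open and shut, and the axes are right-handed (so a half turn about z gives the same grasp; the last joint's range is limited). The gripper opens to 87 mm and grips with 3 to 60 N. Pads are 19 mm wide; open, the fingers measure 117 mm over their backs; the gripper's body (75 mm by 190 mm) begins 51 mm behind the grasp point.
Start: joints at [1.281, 0.469, -0.049, 1.532, 0.024, 1.141, -0.082], TCP at [0.174, -0.652, 0.223] pointing down, gripper open.
Joint ranges: [-2.59, 2.59], [-0.33, 1.99], [-1.39, 1.29], [0.1, 2.45], [-1.04, 4.18], [0.21, 1.99], [-2.66, 2.66]. Speed limits (rad/s): [2.57, 2.57, 3.14, 3.14, 3.14, 3.14, 3.14].

INTERFACE

Orientations are given as [roll, pitch, yaw] about the fixed x, y, z axes, in that order (R = Rz(yaw) Ry(pitch) Rx(roll)).
In Python, from workcell import status, vision, r gives the robot as it stands.
- The arm moves only by the tool servo_tool, never from a script. Its argument "series" is a list of rows, each a list of 3 entries, a list of its own where there are three numbers: the turn, a rotation vector about the tool's x, y, z in units of 6 degrees (1.0 is 6 degrees), then the shift along the tool's x, y, z in units of 30 mm (1.0 is 30 mm), then the finger opening in mm, from 0 to 87. A call has 1 to 10 rows; each row shifts and turns the commanded pose from where the row before left it, along the tool's axes as they then stand; what a row does not reach is not made up. A row lasts 1/12 s, in which the tool goes at most 41.7 mm and 7.16 degrees, less where a joint would pass 70% of its speed; a pose out of reach is approached as far as the arm can. A call is refused whole if a number of a shift passes 1 or a number of a turn 1, either way. A call with a gripper value outside its range is refused whole. The fingers move at their own pace and stop on an object; "grip_force" is the grip in N (left out, the last holds). Time passes only in rows, so rows that do not move let the fingers close. It gives the time, the measured TCP pose, the force and the opening at its end, in the units of the state.
- status.sense(): the state, without advancing time (a new reading comes with each control period).
- vision.camera(name): name is "scene" or "top" or "wrist"; returns a dict with "pixels" (420x560x3 uint8, red, green, blue), "fx", "fy", "cx", "cy" (pixels), "origin" and "rotation" of the camera in the world; the wrist camera has in their place "T_tool_cam" (4x4, takes a point from camera to tool coordinates, whose origin is the TCP and whose axes are the tool frame's). Camera axes: x right, y down, z forward; pixel columns grow to the right and rows downward; lengths in m; the calibration is good to about 2 mm. A picture is of the moment at which its call begins: read the wrist's pose just before it. There is no depth.
- r.sign_off(): hands the job in, once; it reports no verdict.
Trained networks look in a picture, given as the dict that the camera call returned (one of the last four; its "shot" number tells which), for a name from the list of things; names that differ only in an ending like _2 or _b are one class to them, and where a whole thing is asked for, a point or a joint stands for the part that bears it (a point fixed in the world has none). Each returns a list of dicts, best first, with "p" (0 to 1); they miss things now and then, are a little off and sometimes report something else, mostly with a low value. They report only what shows in the picture. A call takes as long as a camera call. They do not tell look-alikes from the thing itself.
- vision.cut_out(picture, name): "mask" (420x560 bool, what is visible of it) and "bbox" ([centre column, centre row, width, height] in pixels, round what is visible of it).
- vision.tip_of(picture, name): "point" ([column, row] in pixels: a listed point, or the origin of a listed thing).
The state is a dict: "time_s": time; "qpos": joint angles; "joint_velocities": joint speeds; "joint_efforts": joint torques, N m; "eef_pos": TCP position; "tcp_rot": TCP orientation; "ft_force": force on the tool from outside, world axes, zero at the start; "ft_torque": the same for the moment, N m; "grip_width": finger opening in m.
Only numpy, scipy, OpenCV 4.12 (cv2) and the standard library are available. Lean on these libraries where they do the work, as an engineer would, in place of code of your own. Each camera call takes 0.05 s, during which the arm holds its last target.

TASK

One of the three sealed filter boxes on the black mat has a brass bead broken loose inside. Pick the boxes up one at a time, held firmly round the middle, and tip or shake each gently end to end above the mat until you feel which one has something rolling inside, then lay that one gently, lid up and fully home, in the orange repair cradle. The two sound boxes belong where they were on the mat, lid up; leave everything else alone.

Things in the scene. Friction and masses are not known exactly. Their poses are not given: they have to be found in the camera images.
- can_a_mid (a point): One of three identical-looking sealed boxes: grey body, aluminium lid, 110 (x) by 46 (y) by 40 (z) mm, 0.33 to 0.45 kg; a connector stub 12 mm thick, 14 mm long in the middle of each x end. Inside is either a 30 mm, 0.14 kg bead that can roll 36 mm each way along x from the middle, or a potted block (under 1 mm play, heavier at one end). The point is its centre; x along its length, z up through the lid.
- can_b_mid (a point): One of three identical-looking sealed boxes: grey body, aluminium lid, 110 (x) by 46 (y) by 40 (z) mm, 0.33 to 0.45 kg; a connector stub 12 mm thick, 14 mm long in the middle of each x end. Inside is either a 30 mm, 0.14 kg bead that can roll 36 mm each way along x from the middle, or a potted block (under 1 mm play, heavier at one end). The point is its centre; x along its length, z up through the lid.
- can_c_mid (a point): One of three identical-looking sealed boxes: grey body, aluminium lid, 110 (x) by 46 (y) by 40 (z) mm, 0.33 to 0.45 kg; a connector stub 12 mm thick, 14 mm long in the middle of each x end. Inside is either a 30 mm, 0.14 kg bead that can roll 36 mm each way along x from the middle, or a potted block (under 1 mm play, heavier at one end). The point is its centre; x along its length, z up through the lid.
- mat_mid (a point): Black rubber mat, 250 (x) by 330 (y) by 5 mm, lying flat and fixed to the bench; the point is the centre of its top. The boxes lie on it side by side, parallel to its x, 110 mm apart along y, at x = -35 mm. A small screwdriver and a white pot (25 mm high) lie on its +x edge.
- cradle_floor (a point): Fixed orange cradle: base 150 (x) by 75 (y) mm, 8 mm thick, with four black corner guides. The point is the centre of its floor, x along its length, z up. A box lies in it lengthwise, either way round, underside on the floor, with 2 mm play all round. Guides rise 12 mm above the floor, then flare out by 7 mm to 20 mm above it. Both long sides are open for fingers over the middle 66 mm.
- trimmer: Bystander, not to be disturbed: screwdriver with red handle, 150 mm long, lying on the mat; origin under its middle.
- screw_pot: Bystander, not to be disturbed: white open pot, 44 mm wide, 25 mm high, on the mat; origin at its foot.
Mind the look-alikes: they are no part of the job. What is shaped like the part that bears can_c_mid but blue or pink is not meant.

How it is judged:
By the outcome, as a careful person would: the job done as asked, in the order asked, and still so for the second after the job is handed in, with the robot touching nothing.
It also fails if it takes over 72 s, if anything falls off the work surface, if the arm or the gripper's body presses on something with over 40 N, if the wrist force passes 120 N, or if a joint passes its speed limit or range.

## Working session

There is one attempt and no reset: what is moved stays moved. The work goes in short steps, Python scripts to look and compute and a tool call to move; the robot and the scene stay as the last step left them, time stands still between calls to the robot, and variables do not carry over. Pictures are saved under pics/ and viewed, and the job is handed in when it is done.

Besides the shell and the picture viewer there is one more tool, called after "Call:" as a command line: name --argument value ..., lists and objects as JSON in quotes. servo_tool: Moves the arm, as the interface text tells. Its arguments: {"type":"object","properties":{"series":{"type":"array"},"grip_force":{"type":"number"}},"required":["series"]}

```bash
mkdir -p pics; ls
python3 - <<'E'
from workcell import status, vision, r
import cv2,numpy as np
s=status.sense()
for k,v in s.items(): print(k,np.round(v,4))
print(r.grip_depth)
for n in ["scene","top"]:
    c=vision.camera(n)
    cv2.imwrite(f"pics/{n}0.png",c["pixels"][:,:,::-1])
    print(n,c["fx"],c["fy"],c["cx"],c["cy"],c["origin"],c["rotation"])
    for nm in ["can_a_mid","mat_mid","cradle_floor","trimmer","screw_pot"]:
        print(nm,[(np.round(d["point"],1),round(d["p"],2)) for d in vision.tip_of(c,nm)])
    print([(np.round(d["bbox"],1),round(d["p"],2)) for d in vision.cut_out(c,"can_a_mid")])
print(status.sense()["time_s"])
E
```

```text
pics
time_s 0.0
qpos [ 1.2811  0.4695 -0.0486  1.5337  0.0241  1.141  -0.0823]
joint_velocities [ 0.0015 -0.0007  0.002   0.0003  0.0005  0.0003  0.001 ]
joint_efforts [-0.00000e+00 -5.07985e+01 -8.10000e-02 -2.36157e+01 -6.14000e-02
  3.80000e-02  2.00000e-04]
eef_pos [ 0.1739 -0.6516  0.2215]
tcp_rot [ 3.1415e+00  1.9000e-03 -1.3100e+00]
ft_force [ 0.8142  0.2294 -0.0833]
ft_torque [ 0.03   -0.0265 -0.0084]
grip_width 0.0871
0.0187
scene 382.75374026603123 382.75374026603123 280.67890082019443 206.25306966228706 [0.95434811 0.08416045 0.71868109] [-2.52259659e+00 -2.44383832e-03  1.77556837e+00]
can_a_mid [(array([333.9, 231.7]), 0.75)]
mat_mid [(array([372. , 267.1]), 0.95), (array([310. , 281.8]), 0.75)]
cradle_floor [(array([202.9, 234.4]), 0.94)]
trimmer [(array([368.5, 313.2]), 0.87)]
screw_pot [(array([311.8, 281.7]), 0.9)]
[(array([332.4, 230.8,  41.1,  54.5]), 0.84)]
top 532.9672206535085 532.9672206535085 281.50058435614943 205.8486753573461 [0.27669689 0.01688858 1.36184931] [-2.97256153e+00 -2.85150317e-03 -1.58367444e+00]
can_a_mid [(array([245.4, 208.3]), 0.59)]
mat_mid [(array([208.9, 183.4]), 0.83)]
cradle_floor [(array([352.1, 186.9]), 0.8)]
trimmer [(array([350.8, 185.9]), 0.4)]
screw_pot [(array([257.4, 164. ]), 0.66)]
[(array([246.5, 207.8,  29.7,  52.7]), 0.89)]
0.7
```

View images.

View pics/scene0.png

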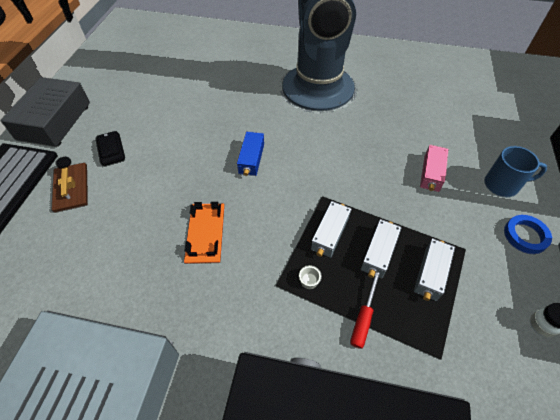

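View pics/top0.png

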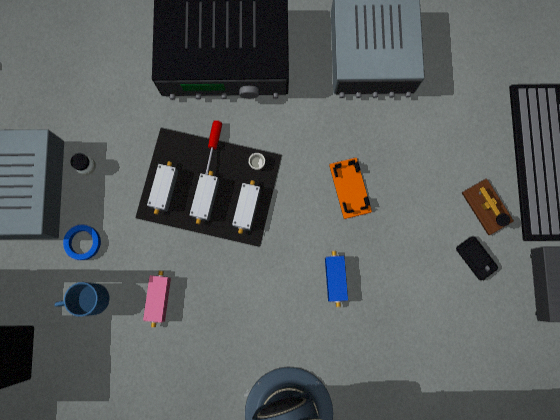

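```bash
cat > h.py <<'E'
import numpy as np,cv2
from scipy.spatial.transform import Rotation as R
from workcell import status, vision, r
def Rm(rpy): return R.from_euler('xyz',np.array(rpy)).as_matrix() if np.ndim(rpy)==1 else np.array(rpy)
def wcam(c,s):
    T=np.eye(4);T[:3,:3]=Rm(s["tcp_rot"]);T[:3,3]=s["eef_pos"]
    return T@np.array(c["T_tool_cam"])
def pose(c,s=None):
    if "T_tool_cam" in c:
        T=wcam(c,s);return T[:3,:3],T[:3,3]
    return Rm(c["rotation"]),np.array(c["origin"])
def back(c,px,z,s=None):
    Rr,o=pose(c,s);px=np.atleast_2d(px)
    d=np.c_[(px[:,0]-c["cx"])/c["fx"],(px[:,1]-c["cy"])/c["fy"],np.ones(len(px))]@Rr.T
    return o+d*((z-o[2])/d[:,2])[:,None]
def proj(c,P,s=None):
    Rr,o=pose(c,s);q=(np.atleast_2d(P)-o)@Rr
    return np.c_[q[:,0]/q[:,2]*c["fx"]+c["cx"],q[:,1]/q[:,2]*c["fy"]+c["cy"]]
def lids(c,thr,s=None,z=0.045,amin=200):
    g=c["pixels"].min(2);m=(g>thr).astype(np.uint8)
    m=cv2.morphologyEx(m,cv2.MORPH_CLOSE,np.ones((3,3)))
    for k in cv2.findContours(m,0,2)[0]:
        if cv2.contourArea(k)<amin: continue
        w=back(c,k[:,0].astype(float),z,s)
        (cx,cy),(a,b),an=cv2.minAreaRect((w[:,:2]*1000).astype(np.float32))
        if a<b: a,b,an=b,a,an+90
        print("lid",round(cx/1000,4),round(cy/1000,4),"size",round(a),round(b),"yaw",round((an+90)%180-90,1), k.mean(0)[0])
def orange(c,s=None,z=0.008):
    p=c["pixels"].astype(int);m=((p[...,0]>150)&(p[...,1]>50)&(p[...,1]<150)&(p[...,2]<60)).astype(np.uint8)
    m=cv2.morphologyEx(m,cv2.MORPH_CLOSE,np.ones((9,9)))
    k=max(cv2.findContours(m,0,2)[0],key=cv2.contourArea)
    w=back(c,k[:,0].astype(float),z,s)
    (cx,cy),(a,b),an=cv2.minAreaRect((w[:,:2]*1000).astype(np.float32))
    if a<b: a,b,an=b,a,an+90
    print("cradle",round(cx/1000,4),round(cy/1000,4),"size",round(a),round(b),"yaw",round((an+90)%180-90,1))
E
python3 - <<'E'
from h import *
for n,t in (("top",140),("scene",140)):
    c=vision.camera(n);print(n);lids(c,t);orange(c)
    for nm,z in (("mat_mid",.005),("cradle_floor",.008)):
        for d in vision.tip_of(c,nm)[:1]: print(nm,back(c,d["point"],z))
    cv2.imwrite(f"pics/{n}crop.png",cv2.resize(c["pixels"][100:260,120:400] if n=="top" else c["pixels"][180:360,160:480],None,fx=2.5,fy=2.5,interpolation=2)[:,:,::-1])
E
```

```text
top
lid 0.503 0.1002 size 111 44 yaw -13.8 [245.38888889 204.90740741]
lid 0.5294 0.2071 size 111 44 yaw -13.7 [203.01785714 195.89285714]
lid 0.5558 0.3138 size 110 44 yaw -13.7 [160.5        186.17741935]
cradle 0.554 -0.1677 size 148 74 yaw 13.3
mat_mid [[0.56206294 0.19978715 0.005     ]]
cradle_floor [[ 0.55398221 -0.17000973  0.008     ]]
scene
lid 0.8768 -0.2679 size 236 150 yaw -89.7 [ 80.41502683 380.7745975 ]
lid 0.331 0.5026 size 66 58 yaw -87.9 [524.2        195.33333333]
lid 0.2782 -0.1428 size 1412 1144 yaw -86.4 [260.75414781 182.26772247]
cradle 0.5578 -0.1652 size 148 74 yaw 13.3
mat_mid [[0.57315644 0.19046326 0.005     ]]
cradle_floor [[ 0.55743849 -0.16387466  0.008     ]]
```

View pics/topcrop.png

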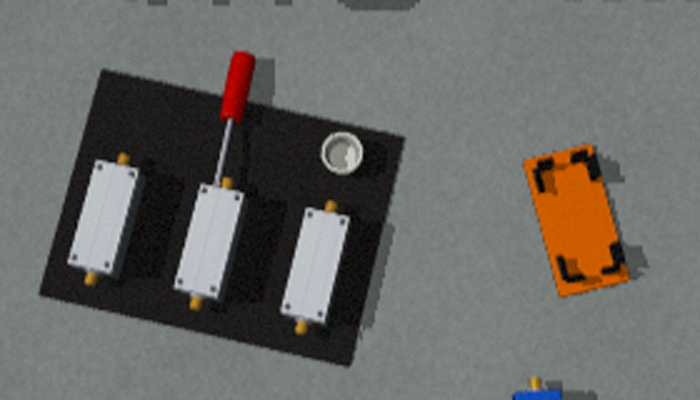

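Three candidates fit (white/aluminium lids on the black mat): top-view pixels (245,205), (203,196) and (160,186). The blue box at (336,278) and the pink one at (157,299) are look-alikes lying off the mat. The crop confirms this. The orange cradle is at (351,187), empty. The screwdriver tip lies close to the middle box's far end.

```bash
cat > plan.py <<'E'
from h import *
import json
def plan(wps,p=None,Rc=None,dec=2):
    """wps: list of (xyz, R or yaw_deg [tool down], nrows). prints rows"""
    s=status.sense()
    p=np.array(s["eef_pos"]) if p is None else np.array(p); Rc=Rm(s["tcp_rot"]) if Rc is None else Rc
    rows=[]
    for xyz,Rt,n in wps:
        if np.isscalar(Rt): Rt=Rm([np.pi,0,np.radians(Rt)])
        xyz=np.array(xyz,float)
        for i in range(n):
            k=n-i
            rv=R.from_matrix(Rc.T@Rt).as_rotvec()
            # choose turn about tool z explicitly via rotvec
            t=np.round(np.degrees(rv)/6/k,dec); t=np.clip(t,-1,1)
            d=np.round(Rc.T@(xyz-p)/0.03/k,dec); d=np.clip(d,-1,1)
            rows.append([t.tolist(),d.tolist()])
            p=p+Rc@(d*.03); Rc=Rc@R.from_rotvec(np.radians(t*6)).as_matrix()
    for j in range(0,len(rows),10): print(json.dumps([[a,b,87] for a,b in rows[j:j+10]]).replace(" ","").replace("-0.0,","0,").replace("-0.0]","0]").replace("0.0,","0,").replace(".0",".0"))
    print("end",p,np.degrees(R.from_matrix(Rc).as_euler('xyz')))
    return p,Rc
E
python3 - <<'E'
from plan import *
plan([((.45,-.38,.24),-20,13),((.50,.10,.20),76.3,17)])
c=vision.camera("wrist");print(np.round(c["T_tool_cam"],3))
E
```

```text
[[[0,0,-0.71],[-0.49,-0.86,-0.04],87],[[0,0,-0.71],[-0.43,-0.9,-0.05],87],[[0,0,-0.71],[-0.36,-0.93,-0.04],87],[[0,0,-0.7],[-0.29,-0.95,-0.05],87],[[0,0,-0.71],[-0.22,-0.97,-0.04],87],[[0,0,-0.7],[-0.14,-0.98,-0.05],87],[[0,0,-0.71],[-0.07,-0.99,-0.04],87],[[0,0,-0.7],[0,-0.99,-0.05],87],[[0,0,-0.71],[0.07,-0.99,-0.04],87],[[0,0,-0.7],[0.15,-0.98,-0.05],87]]
[[[0,0,-0.71],[0.22,-0.97,-0.04],87],[[0,0,-0.7],[0.29,-0.96,-0.05],87],[[0,0,-0.71],[0.36,-0.93,-0.04],87],[[0,0,-0.94],[-0.23,-0.92,0.08],87],[[0,0,-0.94],[-0.14,-0.94,0.08],87],[[0,0,-0.94],[-0.05,-0.94,0.08],87],[[0,0,-0.94],[0.05,-0.94,0.08],87],[[0,0,-0.95],[0.14,-0.94,0.08],87],[[0,0,-0.94],[0.23,-0.92,0.08],87],[[0,0,-0.95],[0.32,-0.89,0.08],87]]
[[[0,0,-0.94],[0.41,-0.85,0.08],87],[[0,0,-0.95],[0.49,-0.81,0.08],87],[[0,0,-0.94],[0.57,-0.76,0.08],87],[[0,0,-0.95],[0.64,-0.7,0.08],87],[[0,0,-0.94],[0.71,-0.63,0.08],87],[[0,0,-0.95],[0.76,-0.56,0.07],87],[[0,0,-0.94],[0.82,-0.48,0.08],87],[[0,0,-0.95],[0.86,-0.39,0.07],87],[[0,0,-0.94],[0.89,-0.31,0.08],87],[[0,0,-0.95],[0.91,-0.22,0.07],87]]
end [0.49985083 0.09991599 0.20004906] [1.79995381e+02 4.01444676e-03 7.63218052e+01]
[[ 1.    -0.001 -0.     0.   ]
 [ 0.001  0.966  0.258 -0.072]
 [-0.    -0.258  0.966 -0.161]
 [ 0.     0.     0.     1.   ]]
```

Call:
servo_tool --series '[[[0, 0, -0.7], [-0.5, -0.85, -0.05], 87], [[0, 0, -0.7], [-0.45, -0.9, -0.05], 87], [[0, 0, -0.7], [-0.35, -0.95, -0.05], 87], [[0, 0, -0.7], [-0.3, -0.95, -0.05], 87], [[0, 0, -0.7], [-0.2, -0.95, -0.05], 87], [[0, 0, -0.7], [-0.15, -1, -0.05], 87], [[0, 0, -0.7], [-0.05, -1, -0.05], 87], [[0, 0, -0.7], [0, -1, -0.05], 87], [[0, 0, -0.7], [0.05, -1, -0.05], 87], [[0, 0, -0.7], [0.15, -1, -0.05], 87]]'

```text
time_s: 1.88
eef_pos: [0.3887, -0.4409, 0.2379]
tcp_rot: [3.141, -0.0, -0.574]
ft_force: [0.2, 0.5, 0.0]
grip_width: 0.0873
```

Call:
servo_tool --series '[[[0, 0, -0.7], [0.2, -0.95, -0.05], 87], [[0, 0, -0.7], [0.3, -0.95, -0.05], 87], [[0, 0, -0.7], [0.35, -0.95, -0.05], 87], [[0, 0, -0.95], [-0.25, -0.9, 0.1], 87], [[0, 0, -0.95], [-0.15, -0.95, 0.1], 87], [[0, 0, -0.95], [-0.05, -0.95, 0.1], 87], [[0, 0, -0.95], [0.05, -0.95, 0.1], 87], [[0, 0, -0.95], [0.15, -0.95, 0.1], 87], [[0, 0, -0.95], [0.25, -0.9, 0.1], 87], [[0, 0, -0.95], [0.3, -0.9, 0.1], 87]]'

```text
time_s: 2.72
eef_pos: [0.4726, -0.1798, 0.2212]
tcp_rot: [3.141, -0.001, 0.344]
ft_force: [-0.1, 0.4, 0.3]
grip_width: 0.087
```

Call:
servo_tool --series '[[[0, 0, -0.95], [0.4, -0.85, 0.1], 87], [[0, 0, -0.95], [0.5, -0.8, 0.1], 87], [[0, 0, -0.95], [0.55, -0.75, 0.1], 87], [[0, 0, -0.95], [0.65, -0.7, 0.1], 87], [[0, 0, -0.95], [0.7, -0.65, 0.1], 87], [[0, 0, -0.95], [0.75, -0.55, 0.1], 87], [[0, 0, -0.95], [0.8, -0.5, 0.05], 87], [[0, 0, -0.95], [0.85, -0.4, 0], 87], [[0, 0, -0.95], [0.9, -0.3, 0], 87], [[0, 0, -0.95], [0.9, -0.2, 0], 87]]'

```text
time_s: 3.55
eef_pos: [0.501, 0.101, 0.2018]
tcp_rot: [3.141, 0.0, 1.339]
ft_force: [-0.7, -0.5, 0.5]
grip_width: 0.087
```

Run:
```python
from plan import *
s=status.sense();c=vision.camera("wrist")
cv2.imwrite("pics/w1.png",c["pixels"][:,:,::-1])
lids(c,140,s)
for d in vision.tip_of(c,"can_a_mid"): print(d["point"],d["p"],back(c,d["point"],.025,s))
print(s["eef_pos"],s["tcp_rot"],np.degrees(s["tcp_rot"][2]),s["qpos"])
```

```text
lid 0.6346 0.0382 size 220 52 yaw 77.5 [245.41121495 313.48598131]
lid 0.6192 0.1579 size 197 4 yaw 76.7 [364.17647059 284.23529412]
lid 0.53 0.2076 size 114 46 yaw -13.7 [389.25757576 196.24242424]
lid 0.5033 0.1013 size 113 46 yaw -13.8 [282.5        169.85714286]
lid 0.4592 0.1173 size 574 251 yaw 76.7 [188.52112676 159.17303823]
[277.3, 190.0] 0.93 [[0.50278446 0.10107503 0.025     ]]
[0.501032   0.10098226 0.20180981] [3.14076185e+00 1.40305411e-04 1.33883252e+00] 76.70945281558183 [ 0.44377928  0.34650592 -0.88976062  1.90502575  0.31270103  1.03452239
  0.75944303]
```

View pics/w1.png

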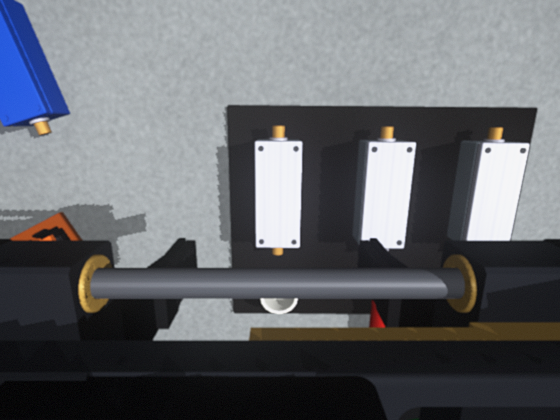

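Call:
servo_tool --series '[[[0, 0, 0.08], [0, 0.07, 0.9], 87], [[0, 0, 0], [0, 0, 1], 87], [[0, 0, 0], [0, 0, 1], 80], [[0, 0, 0], [0, 0, 1], 74], [[0, 0, 0], [0, 0, 0.9], 70], [[0, 0, 0], [0, 0, 0.7], 66], [[0, 0, 0], [0, 0, 0.5], 64], [[0, 0, 0], [0, 0, 0.3], 64], [[0, 0, 0], [0, 0, 0], 64]]' --grip_force 45

```text
time_s: 4.4
eef_pos: [0.502, 0.0982, 0.011]
tcp_rot: [-3.139, 0.002, 1.325]
ft_force: [0.9, 0.1, -0.2]
grip_width: 0.0648
```

Call:
servo_tool --series '[[[0, 0, -0.05], [0.09, 0.02, 0], 64], [[0, 0, 0], [0, 0, 0], 50], [[0, 0, 0], [0, 0, 0], 40], [[0, 0, 0], [0, 0, 0], 36], [[0, 0, 0], [0, 0, 0], 36]]' --grip_force 45

```text
time_s: 4.82
eef_pos: [0.5046, 0.101, 0.0133]
tcp_rot: [3.14, 0.001, 1.331]
ft_force: [-1.1, 2.1, 2.3]
grip_width: 0.0457
```

```bash
cat > st.py <<'E'
from h import *
s=status.sense()
print(s["time_s"],"pos",np.round(s["eef_pos"],4),"rpy",np.round(np.degrees(s["tcp_rot"]),2),"F",np.round(s["ft_force"],2),"T",np.round(s["ft_torque"],3),"w",s["grip_width"])
Rt=Rm(s["tcp_rot"]);print("tool F",np.round(Rt.T@s["ft_force"],2),"tool T",np.round(Rt.T@s["ft_torque"],3),"q",np.round(s["qpos"],2), "eff",np.round(s["joint_efforts"],2))
E
python3 st.py
```

```text
4.8167 pos [0.5046 0.101  0.0133] rpy [1.7993e+02 7.0000e-02 7.6240e+01] F [-1.14  2.08  2.27] T [0.417 0.065 0.066] w 0.04573974455812866
tool F [ 1.75 -1.6  -2.28] tool T [ 0.163  0.39  -0.065] q [ 0.25  0.6  -0.69  2.05  0.61  0.69  0.5 ] eff [-3.100e+00 -4.012e+01 -8.810e+00 -1.341e+01 -7.000e-02 -4.300e-01
 -3.000e-02]
```

Call:
servo_tool --series '[[[0, 0, 0], [0, 0, -0.4], 36], [[0, 0, 0], [0, 0, -0.8], 36], [[0, 0, 0], [0, 0, -1], 36], [[0, 0, 0], [0, 0, -0.8], 36], [[0, 0, 0], [0, 0, -0.4], 36], [[0, 0, 0], [0, 0, 0], 36], [[0, 0, 0], [0, 0, 0], 36], [[0, 0, 0], [0, 0, 0], 36]]'

```text
time_s: 5.48
eef_pos: [0.503, 0.1009, 0.1132]
tcp_rot: [-3.139, 0.002, 1.331]
ft_force: [-0.3, 0.5, -4.3]
grip_width: 0.0456
```

```bash
python3 st.py
```

```text
5.4833 pos [0.503  0.1009 0.1132] rpy [-1.7986e+02  9.0000e-02  7.6250e+01] F [-0.31  0.52 -4.35] T [ 0.038 -0.048 -0.008] w 0.04557084832518366
tool F [ 0.44 -0.42  4.35] tool T [-0.038  0.048  0.008] q [ 0.36  0.46 -0.82  1.99  0.44  0.87  0.64] eff [ 2.000e-02 -4.011e+01 -8.240e+00 -1.979e+01 -2.000e-02  4.000e-02
 -0.000e+00]
```

Call:
servo_tool --series '[[[0.5, 0, 0], [0, 0, 0], 36], [[0.9, 0, 0], [0, 0, 0], 36], [[1, 0, 0], [0, 0, 0], 36], [[0.9, 0, 0], [0, 0, 0], 36], [[0.7, 0, 0], [0, 0, 0], 36], [[0, 0, 0], [0, 0, 0], 36], [[0, 0, 0], [0, 0, 0], 36], [[0, 0, 0], [0, 0, 0], 36], [[0, 0, 0], [0, 0, 0], 36], [[0, 0, 0], [0, 0, 0], 36]]'

```text
time_s: 6.32
eef_pos: [0.5034, 0.1021, 0.115]
tcp_rot: [-2.724, 0.001, 1.333]
ft_force: [0.6, -0.4, -4.4]
grip_width: 0.0457
```

```bash
python3 st.py
```

```text
6.3167 pos [0.5034 0.1021 0.115 ] rpy [-1.5607e+02  3.0000e-02  7.6360e+01] F [ 0.57 -0.44 -4.38] T [-0.131 -0.89   0.028] w 0.04569345507522506
tool F [-0.29  2.38  3.74] tool T [-0.896  0.065 -0.059] q [ 0.39  0.69 -0.83  1.73  0.26  1.28  0.81] eff [ 5.000e-02 -4.949e+01 -1.214e+01 -1.784e+01 -1.190e+00  1.360e+00
 -2.000e-02]
```

Call:
servo_tool --series '[[[-0.7, 0, 0], [0, 0, 0], 36], [[-1, 0, 0], [0, 0, 0], 36], [[-1, 0, 0], [0, 0, 0], 36], [[-1, 0, 0], [0, 0, 0], 36], [[-1, 0, 0], [0, 0, 0], 36], [[-1, 0, 0], [0, 0, 0], 36], [[-1, 0, 0], [0, 0, 0], 36], [[-0.8, 0, 0], [0, 0, 0], 36], [[-0.5, 0, 0], [0, 0, 0], 36], [[0, 0, 0], [0, 0, 0], 36]]'

```text
time_s: 7.15
eef_pos: [0.5001, 0.1023, 0.1142]
tcp_rot: [2.723, 0.003, 1.336]
ft_force: [-0.5, 0.1, -4.7]
grip_width: 0.0456
```

Call:
servo_tool --series '[[[0, 0, 0], [0, 0, 0], 36], [[0, 0, 0], [0, 0, 0], 36], [[0, 0, 0], [0, 0, 0], 36], [[0, 0, 0], [0, 0, 0], 36]]'

```text
time_s: 7.48
eef_pos: [0.5051, 0.1014, 0.1148]
tcp_rot: [2.723, -0.001, 1.329]
ft_force: [-0.5, -0.1, -4.4]
grip_width: 0.0457
```

```bash
python3 st.py
```

```text
7.4833 pos [0.5051 0.1014 0.1148] rpy [ 1.5601e+02 -5.0000e-02  7.6160e+01] F [-0.54 -0.09 -4.45] T [0.252 0.625 0.019] w 0.04567319769251658
tool F [-0.22 -2.27  3.86] tool T [0.667 0.095 0.022] q [ 0.09  0.28 -0.6   2.25  0.97  0.52  0.04] eff [-1.800e-01 -3.207e+01 -3.080e+00 -1.800e+01  8.600e-01 -5.000e-02
  2.000e-02]
```

```bash
cat > av.py <<'E'
from h import *
import sys
n=int(sys.argv[1]) if len(sys.argv)>1 else 6
A=[]
for i in range(n):
    s=status.sense();Rt=Rm(s["tcp_rot"]);A.append(np.r_[Rt.T@s["ft_force"],Rt.T@s["ft_torque"],np.degrees(s["tcp_rot"]),s["ft_force"][2]])
    vision.camera("wrist")
A=np.array(A)
print(s["time_s"],"toolF",A[:,:3].mean(0).round(2),"toolT",A[:,3:6].mean(0).round(3),"sd",A[:,3:6].std(0).round(3),"roll",A[:,6].mean().round(2),"Fz",A[:,9].mean().round(2),"Tx",A[:,3].round(3), s["eef_pos"],np.degrees(s["tcp_rot"][2]))
E
python3 av.py 6
```

```text
7.7333 toolF [-0.07 -1.67  4.01] toolT [0.657 0.089 0.018] sd [0.018 0.022 0.03 ] roll 156.02 Fz -4.35 Tx [0.667 0.678 0.623 0.648 0.666 0.661] [0.50442219 0.10143584 0.11441439] 76.21825725704349
```

Call:
servo_tool --series '[[[0.5, 0, 0], [0, 0, 0], 36], [[0.9, 0, 0], [0, 0, 0], 36], [[1, 0, 0], [0, 0, 0], 36], [[0.9, 0, 0], [0, 0, 0], 36], [[0.7, 0, 0], [0, 0, 0], 36], [[0, 0, 0], [0, 0, 0], 36], [[0, 0, 0], [0, 0, 0], 36]]'

```text
time_s: 8.37
eef_pos: [0.5049, 0.1009, 0.114]
tcp_rot: [3.137, 0.0, 1.329]
ft_force: [-0.8, 0.3, -4.0]
grip_width: 0.0456
```

```bash
python3 av.py 8
```

```text
8.7167 toolF [ 0.33 -0.37  3.89] toolT [-0.145  0.115  0.028] sd [0.034 0.041 0.028] roll 179.73 Fz -3.89 Tx [-0.107 -0.16  -0.187 -0.096 -0.175 -0.111 -0.141 -0.18 ] [0.50363387 0.10187667 0.11469669] 76.33105676933128
```

Call:
servo_tool --series '[[[0.5, 0, 0], [0, 0, 0], 36], [[0.9, 0, 0], [0, 0, 0], 36], [[1, 0, 0], [0, 0, 0], 36], [[0.9, 0, 0], [0, 0, 0], 36], [[0.7, 0, 0], [0, 0, 0], 36], [[0, 0, 0], [0, 0, 0], 36], [[0, 0, 0], [0, 0, 0], 36], [[0, 0, 0], [0, 0, 0], 36], [[0, 0, 0], [0, 0, 0], 36]]'

```text
time_s: 9.52
eef_pos: [0.5033, 0.1022, 0.1151]
tcp_rot: [-2.728, 0.001, 1.333]
ft_force: [0.2, 0.7, -3.4]
grip_width: 0.0456
```

```bash
python3 av.py 6
```

```text
9.7667 toolF [0.36 1.52 3.37] toolT [-0.894  0.088 -0.034] sd [0.019 0.021 0.016] roll -156.32 Fz -3.7 Tx [-0.906 -0.872 -0.919 -0.878 -0.915 -0.877] [0.50405875 0.10164808 0.11493955] 76.28530122981817
```

Call:
servo_tool --series '[[[-0.5, 0, 0], [0, 0, 0], 36], [[-0.9, 0, 0], [0, 0, 0], 36], [[-1, 0, 0], [0, 0, 0], 36], [[-0.9, 0, 0], [0, 0, 0], 36], [[-0.7, 0, 0], [0, 0, 0], 36], [[0, 0, 0], [0, 0, 0], 36], [[0, 0, 0], [0, 0, 0], 36]]'

```text
time_s: 10.4
eef_pos: [0.5034, 0.1017, 0.115]
tcp_rot: [3.139, 0.002, 1.332]
ft_force: [0.4, 0.3, -3.5]
grip_width: 0.0455
```

```bash
python3 av.py 8
```

```text
10.75 toolF [ 0.05 -0.1   3.8 ] toolT [-0.112  0.113 -0.01 ] sd [0.025 0.044 0.024] roll 179.83 Fz -3.8 Tx [-0.118 -0.136 -0.14  -0.124 -0.095 -0.062 -0.127 -0.091] [0.50479199 0.10134725 0.11411489] 76.18279823962705
```

Call:
servo_tool --series '[[[0.03, 0, 0], [0, 0, 0.6], 36], [[0, 0, 0], [0, 0, 0.9], 36], [[0, 0, 0], [0, 0, 0.8], 36], [[0, 0, 0], [0, 0, 0.5], 36], [[0, 0, 0], [0, 0, 0.3], 36], [[0, 0, 0], [0, 0, 0.15], 36], [[0, 0, 0], [0, 0, 0.06], 36], [[0, 0, 0], [0, 0, 0], 36], [[0, 0, 0], [0, 0, 0], 36]]'

```text
time_s: 11.55
eef_pos: [0.5052, 0.1018, 0.0161]
tcp_rot: [3.139, -0.0, 1.331]
ft_force: [-0.3, -0.0, -4.4]
grip_width: 0.0456
```

```bash
python3 st.py
```

```text
11.55 pos [0.5052 0.1018 0.0161] rpy [ 1.7986e+02 -2.0000e-02  7.6240e+01] F [-0.34 -0.01 -4.36] T [ 0.052 -0.083 -0.04 ] w 0.04561631376972963
tool F [-0.09 -0.34  4.36] tool T [-0.068  0.07   0.04 ] q [ 0.23  0.59 -0.66  2.05  0.58  0.68  0.52] eff [ -0.05 -43.75  -7.8  -14.6   -0.     0.06  -0.  ]
```

Call:
servo_tool --series '[[[0.02, 0, 0], [-0.03, 0, 0.05], 36], [[0, 0, 0], [0, 0, 0.04], 36], [[0, 0, 0], [0, 0, 0], 36]]'

```text
time_s: 11.8
eef_pos: [0.5049, 0.1005, 0.0133]
tcp_rot: [3.141, 0.001, 1.331]
ft_force: [-0.6, -0.8, 1.6]
grip_width: 0.0457
```

```bash
python3 st.py
```

```text
11.8 pos [0.5049 0.1005 0.0133] rpy [1.7998e+02 3.0000e-02 7.6230e+01] F [-0.63 -0.79  1.58] T [-0.175  0.009 -0.039] w 0.04568737285713188
tool F [-0.92 -0.42 -1.58] tool T [-0.033 -0.172  0.039] q [ 0.23  0.6  -0.66  2.05  0.58  0.68  0.52] eff [-3.400e-01 -4.177e+01 -7.620e+00 -1.380e+01 -8.000e-02 -2.900e-01
  2.000e-02]
```

Call:
servo_tool --series '[[[0, 0, 0], [0, 0, 0], 56], [[0, 0, 0], [0, 0, 0], 66], [[0, 0, 0], [0, 0, 0], 66], [[0, 0, 0], [0, 0, -0.5], 66], [[0, 0, 0], [0, 0, -0.9], 66], [[0, 0, 0], [0, 0, -0.9], 66], [[0, 0, 0], [0.5, 0, -0.7], 66], [[0, 0, 0], [0.9, -0.05, 0], 66], [[0, 0, 0], [0.9, 0, 0], 66], [[0, 0, 0], [0.8, 0, 0], 66]]'

```text
time_s: 12.63
eef_pos: [0.5256, 0.1928, 0.1033]
tcp_rot: [3.141, -0.001, 1.33]
ft_force: [0.7, 0.3, 0.4]
grip_width: 0.0657
```

Call:
servo_tool --series '[[[0, 0, 0], [0.5, 0, 0], 66], [[0, 0, 0], [0.06, 0, 0], 66], [[0, 0, 0], [0, 0, 0], 66], [[0, 0, 0], [0, 0, 0], 66]]'

```text
time_s: 12.97
eef_pos: [0.5287, 0.2064, 0.1021]
tcp_rot: [-3.14, 0.002, 1.33]
ft_force: [0.2, 0.3, 0.2]
grip_width: 0.0659
```

```bash
python3 av.py 6;python3 st.py
python3 - <<'E'
from h import *
s=status.sense();c=vision.camera("wrist")
cv2.imwrite("pics/w2.png",c["pixels"][:,:,::-1])
lids(c,140,s)
for d in vision.tip_of(c,"can_a_mid"): print(d["point"],d["p"],back(c,d["point"],.025,s))
E
```

```text
13.2167 toolF [-0.34 -0.07 -0.11] toolT [-0.125  0.075  0.002] sd [0.027 0.027 0.022] roll -179.92 Fz 0.11 Tx [-0.135 -0.169 -0.133 -0.128 -0.105 -0.08 ] [0.52903182 0.20636916 0.1023658 ] 76.15670018886311
13.2667 pos [0.5291 0.2066 0.1024] rpy [-1.7994e+02  6.0000e-02  7.6170e+01] F [ 1.18 -0.7  -0.21] T [ 0.091 -0.139  0.038] w 0.0659133032685055
tool F [-0.4   1.32  0.21] tool T [-0.113  0.122 -0.038] q [ 0.11  0.55 -0.75  1.88  0.47  0.91  0.47] eff [ 2.000e-02 -4.320e+01 -8.310e+00 -1.816e+01 -3.000e-02  8.000e-02
  0.000e+00]
lid 0.4926 0.1061 size 89 49 yaw -13.9 [128.41304348 198.04347826]
lid 0.5446 0.317 size 91 45 yaw -13.7 [435.53846154 197.11538462]
lid 0.5185 0.2109 size 91 46 yaw -13.8 [275.12820513 183.38461538]
lid 0.4635 0.2323 size 396 161 yaw 72.0 [242.12809917 177.59504132]
[137.2, 220.3] 0.81 [[0.50762001 0.10130357 0.025     ]]
[422.3, 221.3] 0.28 [[0.56089248 0.31404763 0.025     ]]
```

View pics/w2.png

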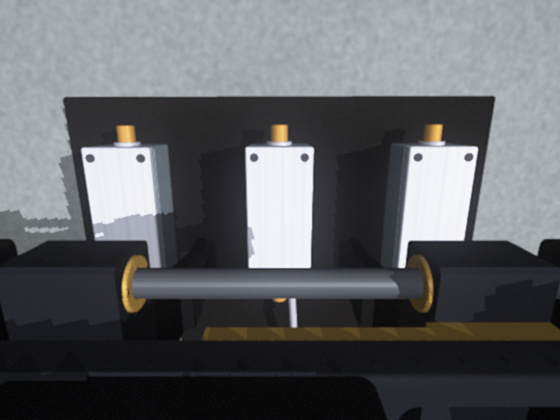

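Call:
servo_tool --series '[[[0, 0, 0], [0.05, 0.01, 0.6], 66], [[0, 0, 0], [0, 0, 0.9], 66], [[0, 0, 0], [0, 0, 0.8], 66], [[0, 0, 0], [0, 0, 0.45], 66], [[0, 0, 0], [0, 0, 0.2], 64], [[0, 0, 0], [0, 0, 0.05], 60], [[0, 0, 0], [0, 0, 0], 60]]' --grip_force 45

```text
time_s: 13.95
eef_pos: [0.5298, 0.2094, 0.0128]
tcp_rot: [-3.141, -0.0, 1.331]
ft_force: [0.9, -0.3, 0.7]
grip_width: 0.0611
```

Call:
servo_tool --series '[[[0, 0, 0], [0, 0, 0], 50], [[0, 0, 0], [0, 0, 0], 40], [[0, 0, 0], [0, 0, 0], 36], [[0, 0, 0], [0, 0, 0], 36]]'

```text
time_s: 14.28
eef_pos: [0.5299, 0.2082, 0.0134]
tcp_rot: [3.142, 0.002, 1.33]
ft_force: [-1.2, -3.2, 6.0]
grip_width: 0.0457
```

```bash
python3 st.py
```

```text
14.2833 pos [0.5299 0.2082 0.0134] rpy [1.800e+02 1.100e-01 7.622e+01] F [-1.18 -3.19  6.02] T [-0.559  0.09   0.007] w 0.04574973708226596
tool F [-3.39 -0.38 -6.01] tool T [-0.046 -0.564 -0.007] q [ 0.04  0.66 -0.66  1.93  0.59  0.75  0.37] eff [-1.150e+00 -4.420e+01 -8.990e+00 -1.459e+01 -2.000e-01 -8.400e-01
 -3.000e-02]
```

Call:
servo_tool --series '[[[0, 0, 0], [0, 0, -0.4], 36], [[0, 0, 0], [0, 0, -0.8], 36], [[0, 0, 0], [0, 0, -1], 36], [[0, 0, 0], [0, 0, -0.8], 36], [[0, 0, 0], [0, 0, -0.4], 36], [[0, 0, 0], [0, 0, 0], 36], [[0, 0, 0], [0, 0, 0], 36]]'

```text
time_s: 14.87
eef_pos: [0.5294, 0.2086, 0.1143]
tcp_rot: [-3.141, 0.001, 1.33]
ft_force: [0.0, -0.1, -4.2]
grip_width: 0.0456
```

```bash
python3 av.py 6
```

```text
15.1167 toolF [-0.08 -0.14  3.94] toolT [-0.12   0.105  0.013] sd [0.015 0.022 0.023] roll -179.82 Fz -3.94 Tx [-0.109 -0.105 -0.103 -0.142 -0.135 -0.124] [0.52876644 0.20851675 0.11291199] 76.25398469796407
```

Call:
servo_tool --series '[[[0.5, 0, 0], [0, 0, 0], 36], [[0.9, 0, 0], [0, 0, 0], 36], [[1, 0, 0], [0, 0, 0], 36], [[0.9, 0, 0], [0, 0, 0], 36], [[0.7, 0, 0], [0, 0, 0], 36], [[0, 0, 0], [0, 0, 0], 36], [[0, 0, 0], [0, 0, 0], 36], [[0, 0, 0], [0, 0, 0], 36], [[0, 0, 0], [0, 0, 0], 36]]'

```text
time_s: 15.92
eef_pos: [0.5285, 0.2099, 0.115]
tcp_rot: [-2.723, 0.0, 1.333]
ft_force: [-0.2, -0.4, -3.2]
grip_width: 0.0462
```

```bash
python3 av.py 6
```

```text
16.1667 toolF [-0.15  1.28  2.79] toolT [-0.918  0.085 -0.046] sd [0.027 0.021 0.035] roll -156.02 Fz -3.07 Tx [-0.941 -0.964 -0.886 -0.909 -0.916 -0.89 ] [0.52937197 0.20922214 0.11496932] 76.2986097965545
```

Call:
servo_tool --series '[[[-0.7, 0, 0], [0, 0, 0], 36], [[-1, 0, 0], [0, 0, 0], 36], [[-1, 0, 0], [0, 0, 0], 36], [[-1, 0, 0], [0, 0, 0], 36], [[-1, 0, 0], [0, 0, 0], 36], [[-1, 0, 0], [0, 0, 0], 36], [[-1, 0, 0], [0, 0, 0], 36], [[-0.8, 0, 0], [0, 0, 0], 36], [[-0.5, 0, 0], [0, 0, 0], 36], [[0, 0, 0], [0, 0, 0], 36]]'

```text
time_s: 17.05
eef_pos: [0.5259, 0.2102, 0.1139]
tcp_rot: [2.725, 0.003, 1.336]
ft_force: [-0.3, 0.9, -4.5]
grip_width: 0.0458
```

Call:
servo_tool --series '[[[0, 0, 0], [0, 0, 0], 36], [[0, 0, 0], [0, 0, 0], 36], [[0, 0, 0], [0, 0, 0], 36]]'

```text
time_s: 17.3
eef_pos: [0.5307, 0.2087, 0.1147]
tcp_rot: [2.724, -0.0, 1.329]
ft_force: [0.3, 0.6, -3.3]
grip_width: 0.0456
```

```bash
python3 av.py 6
```

```text
17.55 toolF [ 0.12 -1.33  3.69] toolT [0.659 0.102 0.031] sd [0.026 0.029 0.019] roll 156.1 Fz -3.91 Tx [0.638 0.679 0.675 0.624 0.642 0.696] [0.5300861  0.20861177 0.1143379 ] 76.16732402495094
```

Call:
servo_tool --series '[[[0.5, 0, 0], [0, 0, 0], 36], [[0.9, 0, 0], [0, 0, 0], 36], [[1, 0, 0], [0, 0, 0], 36], [[0.9, 0, 0], [0, 0, 0], 36], [[0.7, 0, 0], [0, 0, 0], 36], [[0, 0, 0], [0, 0, 0], 36], [[0, 0, 0], [0, 0, 0], 36]]'

```text
time_s: 18.18
eef_pos: [0.5304, 0.208, 0.1138]
tcp_rot: [-3.141, 0.001, 1.328]
ft_force: [-0.6, -0.2, -3.5]
grip_width: 0.0458
```

```bash
python3 av.py 6
```

```text
18.4333 toolF [ 0.24 -0.36  3.55] toolT [-0.086  0.107  0.006] sd [0.021 0.022 0.013] roll -179.96 Fz -3.55 Tx [-0.078 -0.045 -0.091 -0.096 -0.115 -0.089] [0.52836003 0.2096677  0.11457147] 76.39577129376681
```

Call:
servo_tool --series '[[[0, 0, 0], [0, 0, 0.6], 36], [[0, 0, 0], [0, 0, 0.9], 36], [[0, 0, 0], [0, 0, 0.8], 36], [[0, 0, 0], [0, 0, 0.5], 36], [[0, 0, 0], [0, 0, 0.3], 36], [[0, 0, 0], [0, 0, 0.15], 36], [[0, 0, 0], [0, 0, 0.05], 36], [[0, 0, 0], [0, 0, 0], 36], [[0, 0, 0], [0, 0, 0], 36]]'

```text
time_s: 19.23
eef_pos: [0.5302, 0.2095, 0.0165]
tcp_rot: [3.141, -0.001, 1.331]
ft_force: [0.9, 0.4, -2.7]
grip_width: 0.0455
```

```bash
python3 st.py
```

```text
19.2333 pos [0.5302 0.2095 0.0165] rpy [ 1.7997e+02 -4.0000e-02  7.6260e+01] F [ 0.93  0.44 -2.71] T [ 0.041 -0.192  0.007] w 0.045475646330393776
tool F [0.65 0.79 2.71] tool T [-0.177  0.085 -0.007] q [ 0.02  0.65 -0.64  1.93  0.56  0.75  0.39] eff [-7.000e-02 -4.828e+01 -8.620e+00 -1.567e+01 -4.000e-02  8.000e-02
 -0.000e+00]
```

Call:
servo_tool --series '[[[0, 0, 0], [-0.04, 0, 0.06], 36], [[0, 0, 0], [0, 0, 0.04], 36], [[0, 0, 0], [0, 0, 0], 36], [[0, 0, 0], [0, 0, 0], 36]]'

```text
time_s: 19.57
eef_pos: [0.5298, 0.2078, 0.0134]
tcp_rot: [3.141, 0.001, 1.331]
ft_force: [-0.9, -1.3, 5.0]
grip_width: 0.0456
```

Call:
servo_tool --series '[[[0, 0, 0], [0, 0, 0], 56], [[0, 0, 0], [0, 0, 0], 66], [[0, 0, 0], [0, 0, 0], 66], [[0, 0, 0], [0, 0, -0.5], 66], [[0, 0, 0], [0, 0, -0.9], 66], [[0, 0, 0], [0, 0, -0.9], 66], [[0, 0, 0], [0.5, 0, -0.7], 66], [[0, 0, 0], [0.9, 0, 0], 66], [[0, 0, 0], [0.9, 0, 0], 66], [[0, 0, 0], [0.8, 0, 0], 66]]'

```text
time_s: 20.4
eef_pos: [0.552, 0.2996, 0.1031]
tcp_rot: [-3.141, -0.001, 1.33]
ft_force: [0.2, 0.7, 0.0]
grip_width: 0.0658
```

Call:
servo_tool --series '[[[0, 0, 0], [0.5, 0, 0], 66], [[0, 0, 0], [0.06, 0, 0], 66], [[0, 0, 0], [0, 0, 0], 66], [[0, 0, 0], [0, 0, 0], 66]]'

```text
time_s: 20.73
eef_pos: [0.5552, 0.3132, 0.1019]
tcp_rot: [-3.14, 0.002, 1.33]
ft_force: [0.0, -1.0, -0.7]
grip_width: 0.0657
```

```bash
python3 av.py 6;python3 st.py
python3 - <<'E'
from h import *
s=status.sense();c=vision.camera("wrist")
cv2.imwrite("pics/w3.png",c["pixels"][:,:,::-1])
lids(c,140,s)
E
```

```text
20.9833 toolF [-0.19 -0.05  0.14] toolT [-0.125  0.118  0.007] sd [0.042 0.034 0.024] roll -179.93 Fz -0.14 Tx [-0.099 -0.051 -0.184 -0.15  -0.14  -0.128] [0.55565396 0.31323927 0.10236998] 76.16833486124902
21.0333 pos [0.5556 0.3135 0.1024] rpy [-1.7995e+02  6.0000e-02  7.6180e+01] F [-0.64 -0.15  0.26] T [ 0.065 -0.134 -0.054] w 0.06624725860562874
tool F [-0.3  -0.59 -0.26] tool T [-0.114  0.095  0.054] q [-0.1   0.63 -0.7   1.71  0.48  0.98  0.36] eff [ 3.000e-02 -4.980e+01 -9.220e+00 -1.907e+01 -4.000e-02  7.000e-02
  0.000e+00]
lid 0.6386 0.3495 size 23 14 yaw -13.5 [350.04166667 312.79166667]
lid 0.61 0.3329 size 117 2 yaw 76.2 [295.86486486 284.        ]
lid 0.5977 0.5007 size 23 12 yaw -33.9 [545.85416667 216.5625    ]
lid 0.5189 0.2131 size 90 49 yaw -13.9 [130.08247423 196.19587629]
lid 0.5448 0.3177 size 91 46 yaw -13.7 [279.72727273 177.21212121]
lid 0.4626 0.3312 size 327 162 yaw 51.2 [360.96410256 143.52307692]
```

View pics/w3.png

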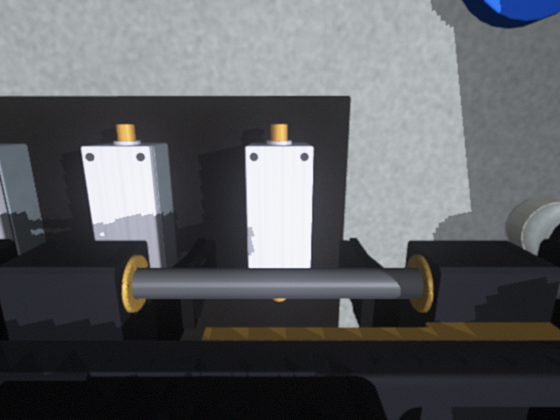

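Call:
servo_tool --series '[[[0, 0, 0], [0.05, 0.01, 0.6], 66], [[0, 0, 0], [0, 0, 0.9], 66], [[0, 0, 0], [0, 0, 0.8], 66], [[0, 0, 0], [0, 0, 0.45], 66], [[0, 0, 0], [0, 0, 0.2], 64], [[0, 0, 0], [0, 0, 0.05], 60], [[0, 0, 0], [0, 0, 0], 60]]'

```text
time_s: 21.67
eef_pos: [0.5563, 0.3163, 0.0128]
tcp_rot: [-3.141, -0.0, 1.331]
ft_force: [0.5, -0.2, -0.1]
grip_width: 0.0609
```

Call:
servo_tool --series '[[[0, 0, 0], [0, 0, 0], 50], [[0, 0, 0], [0, 0, 0], 40], [[0, 0, 0], [0, 0, 0], 36], [[0, 0, 0], [0, 0, 0], 36]]'

```text
time_s: 22.0
eef_pos: [0.5563, 0.3148, 0.0134]
tcp_rot: [-3.142, 0.002, 1.33]
ft_force: [-2.4, -2.7, 4.9]
grip_width: 0.0456
```

```bash
python3 st.py
```

```text
22.0 pos [0.5563 0.3148 0.0134] rpy [-1.800e+02  1.400e-01  7.621e+01] F [-2.42 -2.72  4.94] T [-0.731  0.191  0.068] w 0.045607041348531316
tool F [-3.23 -1.7  -4.93] tool T [ 0.011 -0.756 -0.068] q [-0.15  0.74 -0.63  1.76  0.56  0.84  0.29] eff [-1.320e+00 -4.987e+01 -9.950e+00 -1.636e+01 -1.600e-01 -1.090e+00
 -1.000e-02]
```

Call:
servo_tool --series '[[[0, 0, 0], [0, 0, -0.4], 36], [[0, 0, 0], [0, 0, -0.8], 36], [[0, 0, 0], [0, 0, -1], 36], [[0, 0, 0], [0, 0, -0.8], 36], [[0, 0, 0], [0, 0, -0.4], 36], [[0, 0, 0], [0, 0, 0], 36], [[0, 0, 0], [0, 0, 0], 36]]'

```text
time_s: 22.58
eef_pos: [0.5559, 0.3156, 0.1142]
tcp_rot: [-3.141, 0.001, 1.331]
ft_force: [-0.4, -1.1, -4.7]
grip_width: 0.0456
```

```bash
python3 av.py 6
```

```text
22.8333 toolF [-0.52 -0.1   4.17] toolT [-0.102  0.108  0.005] sd [0.026 0.033 0.027] roll -179.83 Fz -4.17 Tx [-0.056 -0.121 -0.08  -0.131 -0.115 -0.11 ] [0.55528707 0.31520087 0.11257452] 76.25420907755083
```

Call:
servo_tool --series '[[[0.5, 0, 0], [0, 0, 0], 36], [[0.9, 0, 0], [0, 0, 0], 36], [[1, 0, 0], [0, 0, 0], 36], [[0.9, 0, 0], [0, 0, 0], 36], [[0.7, 0, 0], [0, 0, 0], 36], [[0, 0, 0], [0, 0, 0], 36], [[0, 0, 0], [0, 0, 0], 36], [[0, 0, 0], [0, 0, 0], 36], [[0, 0, 0], [0, 0, 0], 36]]'

```text
time_s: 23.63
eef_pos: [0.5547, 0.317, 0.1151]
tcp_rot: [-2.723, -0.0, 1.334]
ft_force: [0.4, -0.2, -3.9]
grip_width: 0.0456
```

```bash
python3 av.py 6
```

```text
23.8833 toolF [0.12 1.5  3.37] toolT [-0.921  0.089 -0.036] sd [0.022 0.038 0.033] roll -156.02 Fz -3.69 Tx [-0.95  -0.888 -0.934 -0.903 -0.912 -0.942] [0.55572924 0.31622207 0.11497547] 76.30911850952579
```

Call:
servo_tool --series '[[[-0.7, 0, 0], [0, 0, 0], 36], [[-1, 0, 0], [0, 0, 0], 36], [[-1, 0, 0], [0, 0, 0], 36], [[-1, 0, 0], [0, 0, 0], 36], [[-1, 0, 0], [0, 0, 0], 36], [[-1, 0, 0], [0, 0, 0], 36], [[-1, 0, 0], [0, 0, 0], 36], [[-0.8, 0, 0], [0, 0, 0], 36], [[-0.5, 0, 0], [0, 0, 0], 36], [[0, 0, 0], [0, 0, 0], 36]]'

```text
time_s: 24.77
eef_pos: [0.5517, 0.3178, 0.1138]
tcp_rot: [2.726, 0.002, 1.336]
ft_force: [-0.6, 0.4, -2.9]
grip_width: 0.0458
```

Call:
servo_tool --series '[[[0, 0, 0], [0, 0, 0], 36], [[0, 0, 0], [0, 0, 0], 36], [[0, 0, 0], [0, 0, 0], 36]]'

```text
time_s: 25.02
eef_pos: [0.5573, 0.3153, 0.1146]
tcp_rot: [2.725, -0.0, 1.328]
ft_force: [0.2, -0.4, -3.3]
grip_width: 0.0453
```

```bash
python3 av.py 6
```

```text
25.2667 toolF [-0.11 -1.5   3.75] toolT [0.693 0.097 0.032] sd [0.015 0.019 0.036] roll 156.1 Fz -4.03 Tx [0.681 0.681 0.696 0.682 0.722 0.698] [0.55663026 0.31534497 0.11423439] 76.15990809536429
```

Call:
servo_tool --series '[[[0.5, 0, 0], [0, 0, 0], 36], [[0.9, 0, 0], [0, 0, 0], 36], [[1, 0, 0], [0, 0, 0], 36], [[0.9, 0, 0], [0, 0, 0], 36], [[0.7, 0, 0], [0, 0, 0], 36], [[0, 0, 0], [0, 0, 0], 36], [[0, 0, 0], [0, 0, 0], 36]]'

```text
time_s: 25.9
eef_pos: [0.5573, 0.3145, 0.1136]
tcp_rot: [-3.141, 0.001, 1.328]
ft_force: [-0.6, 0.5, -3.9]
grip_width: 0.0456
```

```bash
python3 av.py 6
```

```text
26.15 toolF [ 0.51 -0.28  3.92] toolT [-0.066  0.118  0.006] sd [0.042 0.014 0.029] roll -179.97 Fz -3.92 Tx [ 0.002 -0.045 -0.077 -0.044 -0.117 -0.112] [0.55458688 0.31683247 0.11460874] 76.42045741342761
```

Call:
servo_tool --series '[[[0.7, 0, 0], [0, 0, 0], 36], [[1, 0, 0], [0, 0, 0], 36], [[1, 0, 0], [0, 0, 0], 36], [[0.8, 0, 0], [0, 0, 0], 36], [[0.5, 0, 0], [0, 0, 0], 36], [[0, 0, 0], [0, 0, 0], 36], [[0, 0, 0], [0, 0, 0], 36], [[0, 0, 0], [0, 0, 0], 36], [[-0.5, 0, 0], [0, 0, 0], 36], [[-0.8, 0, 0], [0, 0, 0], 36]]'

```text
time_s: 27.03
eef_pos: [0.5569, 0.3154, 0.1139]
tcp_rot: [-2.862, 0.001, 1.33]
ft_force: [0.3, -0.2, -4.1]
grip_width: 0.0457
```

Call:
servo_tool --series '[[[-0.8, 0, 0], [0, 0, 0], 36], [[-0.6, 0, 0], [0, 0, 0], 36], [[-0.3, 0, 0], [0, 0, 0], 36], [[-0.2, 0, 0], [0, 0, 0], 36], [[0, 0, 0], [0, 0, 0], 36], [[0, 0, 0], [0, 0, 0], 36]]'

```text
time_s: 27.53
eef_pos: [0.5562, 0.3158, 0.1146]
tcp_rot: [-3.057, 0.001, 1.331]
ft_force: [0.1, -0.0, -4.3]
grip_width: 0.046
```

```bash
python3 av.py 10
```

```text
27.9833 toolF [0.07 0.38 3.94] toolT [-0.286  0.106 -0.011] sd [0.035 0.022 0.025] roll -175.1 Fz -3.96 Tx [-0.322 -0.293 -0.327 -0.294 -0.273 -0.234 -0.31  -0.231 -0.325 -0.253] [0.55623561 0.31574299 0.11411376] 76.22197617340177
```

Call:
servo_tool --series '[[[-0.6, 0, 0], [0, 0, 0], 36], [[-0.9, 0, 0], [0, 0, 0], 36], [[-1, 0, 0], [0, 0, 0], 36], [[-1, 0, 0], [0, 0, 0], 36], [[-0.8, 0, 0], [0, 0, 0], 36], [[-0.5, 0, 0], [0, 0, 0], 36], [[0, 0, 0], [0, 0, 0], 36], [[0, 0, 0], [0, 0, 0], 36], [[0.3, 0, 0], [0, 0, 0], 36], [[0.8, 0, 0], [0, 0, 0], 36]]'

```text
time_s: 28.87
eef_pos: [0.5538, 0.3172, 0.1139]
tcp_rot: [2.844, 0.001, 1.335]
ft_force: [-0.1, 0.1, -4.8]
grip_width: 0.0454
```

Call:
servo_tool --series '[[[0.8, 0, 0], [0, 0, 0], 36], [[0.8, 0, 0], [0, 0, 0], 36], [[0.3, 0, 0], [0, 0, 0], 36], [[0.2, 0, 0], [0, 0, 0], 36], [[0, 0, 0], [0, 0, 0], 36], [[0, 0, 0], [0, 0, 0], 36]]'

```text
time_s: 29.37
eef_pos: [0.5565, 0.3153, 0.1141]
tcp_rot: [3.06, 0.0, 1.329]
ft_force: [-1.0, 0.6, -3.3]
grip_width: 0.0457
```

```bash
python3 av.py 10
```

```text
29.8167 toolF [ 0.32 -0.49  3.98] toolT [0.062 0.113 0.01 ] sd [0.035 0.022 0.04 ] roll 175.27 Fz -4.01 Tx [0.108 0.068 0.075 0.082 0.006 0.053 0.064 0.012 0.119 0.033] [0.55583941 0.31612424 0.11453254] 76.28578113520058
```

Call:
servo_tool --series '[[[0.5, 0, 0], [0, 0, 0.3], 36], [[0.29, 0, 0], [0, 0, 0.7], 36], [[0, 0, 0], [0, 0, 0.8], 36], [[0, 0, 0], [0, 0, 0.7], 36], [[0, 0, 0], [0, 0, 0.45], 36], [[0, 0, 0], [0, 0, 0.25], 36], [[0, 0, 0], [0, 0, 0.06], 36], [[0, 0, 0], [0, 0, 0], 36], [[0, 0, 0], [0, 0, 0], 36]]'

```text
time_s: 30.62
eef_pos: [0.5581, 0.3164, 0.0179]
tcp_rot: [3.14, -0.001, 1.331]
ft_force: [0.7, 0.1, -4.0]
grip_width: 0.0459
```

```bash
python3 st.py
```

```text
30.6167 pos [0.5581 0.3164 0.0179] rpy [ 1.7992e+02 -7.0000e-02  7.6270e+01] F [ 0.72  0.11 -4.04] T [ 0.083 -0.188 -0.035] w 0.04586489239826679
tool F [0.28 0.67 4.04] tool T [-0.163  0.126  0.035] q [-0.17  0.72 -0.59  1.75  0.52  0.83  0.32] eff [ 5.000e-02 -5.445e+01 -9.180e+00 -1.736e+01 -3.000e-02  9.000e-02
 -0.000e+00]
```

Call:
servo_tool --series '[[[0.02, 0, 0], [-0.05, -0.04, 0.09], 36], [[0, 0, 0], [0, 0, 0.06], 36], [[0, 0, 0], [0, 0, 0], 36], [[0, 0, 0], [0, 0, 0], 36]]'

```text
time_s: 30.95
eef_pos: [0.5563, 0.3146, 0.0135]
tcp_rot: [-3.141, -0.0, 1.331]
ft_force: [-2.2, 0.5, 4.5]
grip_width: 0.0458
```

```bash
python3 st.py
```

```text
30.95 pos [0.5563 0.3146 0.0135] rpy [-179.95   -0.     76.24] F [-2.21  0.5   4.51] T [-0.368  0.174  0.004] w 0.04583130329734376
tool F [-0.04 -2.26 -4.51] tool T [ 0.082 -0.399 -0.003] q [-0.17  0.73 -0.59  1.76  0.53  0.82  0.32] eff [-1.600e-01 -5.062e+01 -8.390e+00 -1.637e+01  7.000e-02 -6.600e-01
  2.000e-02]
```

Call:
servo_tool --series '[[[0, 0, 0], [0, 0, 0], 56], [[0, 0, 0], [0, 0, 0], 66], [[0, 0, 0], [0, 0, 0], 66], [[0, 0, 0], [0, 0, -0.5], 66], [[0, 0, 0], [0, 0, -0.9], 66], [[0, 0, 0], [-0.2, 0, -0.8], 66], [[0, 0, 0], [-0.6, 0, 0], 66], [[0, 0, 0], [-1, 0, 0], 66], [[0, 0, 0], [-1, 0, 0], 66], [[0, 0, 0], [-1, 0, 0], 66]]'

```text
time_s: 31.78
eef_pos: [0.5289, 0.203, 0.0794]
tcp_rot: [-3.141, -0.0, 1.332]
ft_force: [0.2, -0.2, 0.5]
grip_width: 0.066
```

Call:
servo_tool --series '[[[0, 0, 0], [-1, 0, 0], 66], [[0, 0, 0], [-1, 0, 0], 66], [[0, 0, 0], [-0.9, 0, 0], 66], [[0, 0, 0], [-0.5, 0, 0], 66], [[0, 0, 0], [-0.14, 0, 0], 66], [[0, 0, 0], [0, 0, 0], 66], [[0, 0, 0], [0, 0, 0], 66], [[0, 0, 0], [0, 0, 0], 66]]'

```text
time_s: 32.45
eef_pos: [0.5042, 0.1023, 0.0788]
tcp_rot: [-3.14, -0.001, 1.333]
ft_force: [-0.5, 0.1, 0.3]
grip_width: 0.0658
```

```bash
python3 st.py;  python3 - <<'E'
from h import *
s=status.sense();c=vision.camera("wrist")
cv2.imwrite("pics/w4.png",c["pixels"][:,:,::-1])
lids(c,140,s)
E
```

```text
32.45 pos [0.5042 0.1023 0.0788] rpy [-1.7992e+02 -6.0000e-02  7.6370e+01] F [-0.49  0.09  0.28] T [ 0.085 -0.197 -0.029] w 0.06582250532112885
tool F [-0.03 -0.5  -0.28] tool T [-0.172  0.129  0.029] q [ 0.25  0.48 -0.68  2.02  0.42  0.78  0.66] eff [ 5.600e-01 -3.954e+01 -6.120e+00 -1.658e+01 -1.000e-02  1.000e-01
 -0.000e+00]
lid 0.5569 0.0344 size 32 13 yaw -50.0 [198.6 323.2]
lid 0.553 0.0893 size 45 10 yaw 76.3 [267.54545455 305.63636364]
lid 0.5042 0.2136 size 61 45 yaw -13.8 [456.69117647 187.05882353]
lid 0.4875 0.1051 size 80 45 yaw -13.8 [270.35 203.35]
lid 0.4345 0.1132 size 333 122 yaw 76.4 [183.61926606 160.05504587]
```

View pics/w4.png

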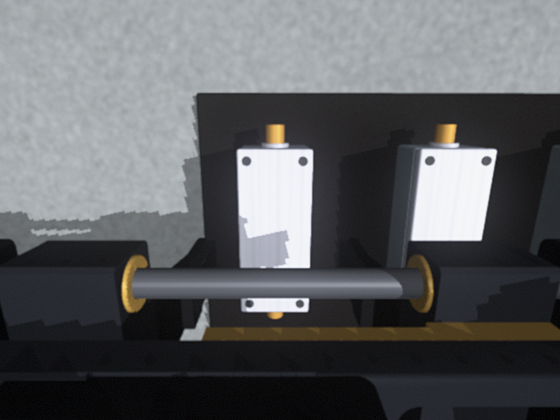

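Call:
servo_tool --series '[[[0, 0, 0.02], [-0.03, 0, 0.4], 66], [[0, 0, 0], [0, 0, 0.7], 66], [[0, 0, 0], [0, 0, 0.6], 66], [[0, 0, 0], [0, 0, 0.35], 64], [[0, 0, 0], [0, 0, 0.13], 60], [[0, 0, 0], [0, 0, 0], 56], [[0, 0, 0], [0, 0, 0], 50], [[0, 0, 0], [0, 0, 0], 40], [[0, 0, 0], [0, 0, 0], 36], [[0, 0, 0], [0, 0, 0], 36]]' --grip_force 45

```text
time_s: 33.33
eef_pos: [0.5041, 0.1001, 0.0137]
tcp_rot: [-3.141, -0.001, 1.329]
ft_force: [-0.3, 1.3, 1.9]
grip_width: 0.0456
```

Call:
servo_tool --series '[[[0, 0, 0], [0, 0, -0.4], 36], [[0, 0, 0], [0, 0, -0.8], 36], [[0, 0, 0], [0, 0, -1], 36], [[0.7, 0, 0], [0, 0, -0.8], 36], [[1, 0, 0], [0, 0, -0.4], 36], [[1, 0, 0], [0, 0, 0], 36], [[0.8, 0, 0], [0, 0, 0], 36], [[0.5, 0, 0], [0, 0, 0], 36], [[0, 0, 0], [0, 0, 0], 36], [[0, 0, 0], [0, 0, 0], 36]]'

```text
time_s: 34.17
eef_pos: [0.5044, 0.0988, 0.1145]
tcp_rot: [-2.721, 0.001, 1.328]
ft_force: [-0.7, -0.1, -3.4]
grip_width: 0.0457
```

Call:
servo_tool --series '[[[-0.5, 0, 0], [0, 0, 0], 36], [[-0.8, 0, 0], [0, 0, 0], 36], [[-0.8, 0, 0], [0, 0, 0], 36], [[-0.6, 0, 0], [0, 0, 0], 36], [[-0.3, 0, 0], [0, 0, 0], 36], [[-0.2, 0, 0], [0, 0, 0], 36], [[0, 0, 0], [0, 0, 0], 36], [[0, 0, 0], [0, 0, 0], 36]]'

```text
time_s: 34.83
eef_pos: [0.5039, 0.0994, 0.1153]
tcp_rot: [-3.056, 0.001, 1.329]
ft_force: [-0.2, -0.9, -3.8]
grip_width: 0.0454
```

```bash
python3 av.py 10
```

```text
35.2833 toolF [0.01 0.45 3.69] toolT [-0.272  0.109 -0.019] sd [0.031 0.042 0.026] roll -175.05 Fz -3.71 Tx [-0.299 -0.265 -0.266 -0.319 -0.297 -0.262 -0.221 -0.219 -0.283 -0.29 ] [0.50451603 0.09930046 0.11459511] 76.11124251959717
```

Call:
servo_tool --series '[[[-0.6, 0, 0], [0, 0, 0], 36], [[-0.9, 0, 0], [0, 0, 0], 36], [[-1, 0, 0], [0, 0, 0], 36], [[-1, 0, 0], [0, 0, 0], 36], [[-0.8, 0, 0], [0, 0, 0], 36], [[-0.5, 0, 0], [0, 0, 0], 36], [[0, 0, 0], [0, 0, 0], 36], [[0, 0, 0], [0, 0, 0], 36], [[0.3, 0, 0], [0, 0, 0], 36], [[0.8, 0, 0], [0, 0, 0], 36]]'

```text
time_s: 36.17
eef_pos: [0.5028, 0.1001, 0.1143]
tcp_rot: [2.842, 0.002, 1.332]
ft_force: [0.4, -0.9, -4.2]
grip_width: 0.0457
```

Call:
servo_tool --series '[[[0.8, 0, 0], [0, 0, 0], 36], [[0.8, 0, 0], [0, 0, 0], 36], [[0.3, 0, 0], [0, 0, 0], 36], [[0.2, 0, 0], [0, 0, 0], 36], [[0, 0, 0], [0, 0, 0], 36], [[0, 0, 0], [0, 0, 0], 36]]'

```text
time_s: 36.67
eef_pos: [0.5047, 0.099, 0.1146]
tcp_rot: [3.057, 0.0, 1.328]
ft_force: [-0.4, 0.1, -3.5]
grip_width: 0.0456
```

```bash
python3 av.py 10
```

```text
37.1167 toolF [ 0.23 -0.58  3.69] toolT [0.017 0.103 0.017] sd [0.018 0.034 0.022] roll 175.14 Fz -3.73 Tx [ 0.051  0.011  0.004  0.016  0.016  0.01   0.03  -0.009  0.044 -0.003] [0.50428009 0.09942635 0.11488443] 76.14798614110197
```

Call:
servo_tool --series '[[[0.1, 0, 0], [0, 0, 0], 36], [[0.1, 0, 0], [0, 0, 0], 36], [[0.1, 0, 0], [0, 0, 0], 36], [[0, 0, 0], [0, 0, 0], 36]]'

```text
time_s: 37.5
eef_pos: [0.5051, 0.099, 0.1148]
tcp_rot: [3.088, 0.0, 1.328]
ft_force: [-0.1, 0.7, -3.7]
grip_width: 0.0457
```

```bash
python3 av.py 14
```

```text
38.15 toolF [-0.1  -0.2   3.82] toolT [-0.056  0.094  0.014] sd [0.03 0.03 0.04] roll 176.94 Fz -3.83 Tx [-0.049 -0.009  0.008 -0.074 -0.054 -0.074 -0.029 -0.052 -0.049 -0.093
 -0.047 -0.098 -0.081 -0.09 ] [0.50440526 0.09922169 0.11476234] 76.11299294653332
```

Call:
servo_tool --series '[[[0.5, 0, 0], [0, 0, 0], 36], [[1, 0, 0], [0, 0, 0], 36], [[1, 0, 0], [0, 0, 0], 36], [[1, 0, 0], [0, 0, 0], 36], [[0.7, 0, 0], [0, 0, 0], 36], [[0.3, 0, 0], [0, 0, 0], 36], [[0, 0, 0], [0, 0, 0], 36], [[0, 0, 0], [0, 0, 0], 36], [[0, 0, 0], [0, 0, 0], 36], [[-0.5, 0, 0], [0, 0, 0], 36]]'

```text
time_s: 39.03
eef_pos: [0.5052, 0.0987, 0.1141]
tcp_rot: [-2.778, 0.001, 1.327]
ft_force: [1.0, 0.4, -4.0]
grip_width: 0.0454
```

Call:
servo_tool --series '[[[-0.9, 0, 0], [0, 0, 0], 36], [[-0.8, 0, 0], [0, 0, 0], 36], [[-0.6, 0, 0], [0, 0, 0], 36], [[-0.4, 0, 0], [0, 0, 0], 36], [[-0.2, 0, 0], [0, 0, 0], 36], [[-0.1, 0, 0], [0, 0, 0], 36], [[0, 0, 0], [0, 0, 0], 36], [[0, 0, 0], [0, 0, 0], 36]]'

```text
time_s: 39.7
eef_pos: [0.5047, 0.0991, 0.1149]
tcp_rot: [-3.09, 0.001, 1.328]
ft_force: [-0.0, -0.5, -3.9]
grip_width: 0.0458
```

```bash
python3 av.py 14
```

```text
40.35 toolF [-0.08  0.1   3.91] toolT [-0.197  0.102 -0.013] sd [0.028 0.035 0.034] roll -177.05 Fz -3.91 Tx [-0.26  -0.199 -0.204 -0.19  -0.22  -0.195 -0.164 -0.184 -0.183 -0.15
 -0.198 -0.243 -0.17  -0.193] [0.50443046 0.09923533 0.1147385 ] 76.1124374160479
```

```bash
python3 av.py 8
```

```text
40.75 toolF [-0.52  0.43  3.97] toolT [-0.174  0.101 -0.008] sd [0.028 0.036 0.026] roll -177.07 Fz -3.99 Tx [-0.189 -0.14  -0.134 -0.217 -0.193 -0.151 -0.196 -0.172] [0.50444546 0.09920023 0.11477121] 76.11334531553074
```

Call:
servo_tool --series '[[[-0.5, 0, 0], [0, 0, 0], 36], [[-1, 0, 0], [0, 0, 0], 36], [[-1, 0, 0], [0, 0, 0], 36], [[-0.9, 0, 0], [0, 0, 0], 36], [[-0.6, 0, 0], [0, 0, 0], 36], [[0, 0, 0], [0, 0, 0], 36], [[0, 0, 0], [0, 0, 0], 36], [[0, 0, 0], [0, 0, 0], 36], [[0.4, 0, 0], [0, 0, 0], 36], [[0.8, 0, 0], [0, 0, 0], 36]]'

```text
time_s: 41.63
eef_pos: [0.5032, 0.0998, 0.1145]
tcp_rot: [2.905, 0.001, 1.331]
ft_force: [0.5, -2.1, -4.4]
grip_width: 0.0458
```

Call:
servo_tool --series '[[[0.8, 0, 0], [0, 0, 0], 36], [[0.6, 0, 0], [0, 0, 0], 36], [[0.3, 0, 0], [0, 0, 0], 36], [[0.1, 0, 0], [0, 0, 0], 36], [[0, 0, 0], [0, 0, 0], 36], [[0, 0, 0], [0, 0, 0], 36], [[0, 0, 0], [0, 0, 0], 36], [[0, 0, 0], [0, 0, 0], 36]]'

```text
time_s: 42.3
eef_pos: [0.5039, 0.0994, 0.1148]
tcp_rot: [3.088, 0.001, 1.329]
ft_force: [-0.1, 1.2, -4.0]
grip_width: 0.0456
```

```bash
python3 av.py 14
```

```text
42.95 toolF [ 0.13 -0.09  3.95] toolT [-0.06   0.116  0.008] sd [0.035 0.021 0.025] roll 176.92 Fz -3.95 Tx [-0.074 -0.025 -0.071 -0.097 -0.079  0.028 -0.105 -0.088 -0.051 -0.073
 -0.025 -0.024 -0.07  -0.086] [0.50446783 0.09920417 0.11478958] 76.10949071472162
```

Run:
```python
from plan import *
plan([((.58,-.05,.20),103.3,8)])
```

```text
[[[0.06,0.02,-0.57],[-0.53,0.47,-0.33],87],[[0.06,0.02,-0.57],[-0.55,0.44,-0.33],87],[[0.06,0.02,-0.56],[-0.58,0.4,-0.34],87],[[0.06,0.01,-0.57],[-0.6,0.37,-0.34],87],[[0.07,0.02,-0.56],[-0.62,0.33,-0.34],87],[[0.06,0.01,-0.57],[-0.64,0.29,-0.35],87],[[0.07,0.02,-0.56],[-0.66,0.24,-0.35],87],[[0.06,0.01,-0.57],[-0.67,0.21,-0.36],87]]
end [ 0.58011209 -0.05012036  0.20008107] [1.79989522e+02 1.69917176e-02 1.03301591e+02]
```

Call:
servo_tool --series '[[[0.06, 0.02, -0.4], [-0.4, 0.4, -0.3], 36], [[0.06, 0.02, -0.6], [-0.6, 0.45, -0.4], 36], [[0.06, 0.02, -0.6], [-0.65, 0.4, -0.4], 36], [[0.06, 0.02, -0.6], [-0.65, 0.4, -0.4], 36], [[0.06, 0.02, -0.6], [-0.65, 0.35, -0.4], 36], [[0.07, 0.01, -0.6], [-0.65, 0.3, -0.35], 36], [[0.07, 0.01, -0.6], [-0.65, 0.25, -0.3], 36], [[0.06, 0.01, -0.53], [-0.6, 0.2, -0.2], 36], [[0, 0, 0], [0, 0, 0], 36], [[0, 0, 0], [0, 0, 0], 36]]'

```text
time_s: 43.83
eef_pos: [0.5793, -0.0519, 0.2]
tcp_rot: [3.141, -0.0, 1.799]
ft_force: [0.1, 0.6, -4.2]
grip_width: 0.0459
```

```bash
python3 st.py;  python3 - <<'E'
from h import *
s=status.sense();c=vision.camera("wrist")
cv2.imwrite("pics/w5.png",c["pixels"][:,:,::-1])
orange(c,s)
for d in vision.tip_of(c,"cradle_floor"): print(d["point"],d["p"],back(c,d["point"],.008,s))
c=vision.camera("top")
orange(c)
cv2.imwrite("pics/t5.png",cv2.resize(c["pixels"][100:260,120:400],None,fx=2.5,fy=2.5,interpolation=2)[:,:,::-1])
lids(c,140)
E
```

```text
43.8333 pos [ 0.5793 -0.0519  0.2   ] rpy [ 1.7996e+02 -1.0000e-02  1.0309e+02] F [ 0.15  0.6  -4.23] T [ 0.189 -0.13   0.003] w 0.04588306657013183
tool F [0.55 0.28 4.23] tool T [-0.169  0.155 -0.003] q [ 0.59  0.44 -0.76  1.76  0.34  1.08  1.51] eff [  1.21 -42.99  -6.84 -24.11   0.27   0.09   0.07]
cradle 0.5054 -0.1825 size 64 35 yaw -76.9
[179.8, 139.4] 0.58 [[ 0.55393854 -0.16460857  0.008     ]]
cradle 0.4994 -0.535 size 42 22 yaw 49.6
lid 0.3991 0.3329 size 122 120 yaw -13.9 [148.13333333 245.12307692]
lid 0.4643 -0.3383 size 124 120 yaw -28.4 [426.51612903 221.66451613]
lid 0.3972 0.0079 size 414 251 yaw -40.7 [273.49746835 257.35063291]
lid 0.5558 0.3142 size 111 45 yaw -13.8 [160.06557377 186.78688525]
lid 0.5629 0.199 size 185 45 yaw -13.6 [204.0625 187.225 ]
lid 0.6833 -0.3162 size 158 110 yaw 72.7 [407.87084871 133.86346863]
lid 0.6989 0.0663 size 151 98 yaw 72.1 [253.83088235 127.03676471]
```

View pics/w5.png

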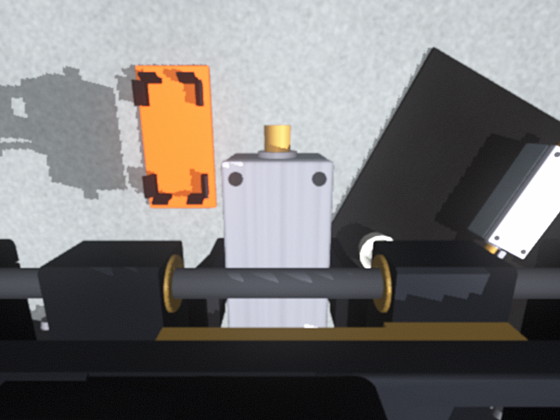

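View pics/t5.png

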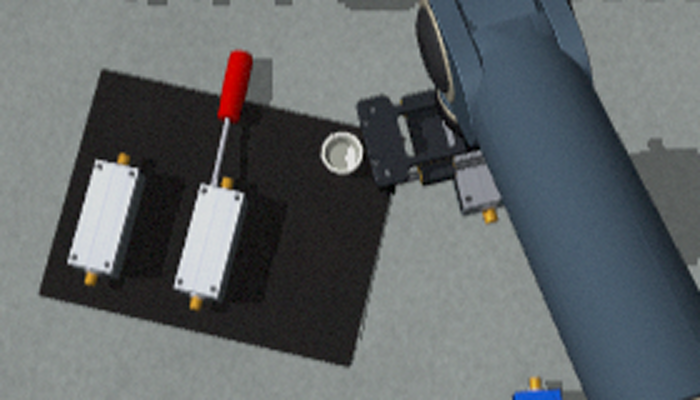

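Run:
```python
from h import *
from scipy.optimize import minimize
s=status.sense();c=vision.camera("wrist");p=c["pixels"].astype(int)
m=((p[...,0]>110)&(p[...,0]>1.5*p[...,1])&(p[...,2]<0.45*p[...,0])).astype(np.uint8)
m[250:]=0;m[:,:110]=0;m[:,225:]=0
n,lab,st,_=cv2.connectedComponentsWithStats(m);print(st[1:][st[1:,4]>20])
k=np.vstack([a for a in cv2.findContours((lab==1+np.argmax(st[1:,4])).astype(np.uint8),0,1)[0]]) 
H=cv2.convexHull(k)[:,0].astype(np.float32)
SC=8
def img(P): 
    h=cv2.convexHull(P.astype(np.float32))[:,0]
    I=np.zeros((220*SC,260*SC),np.uint8);cv2.fillConvexPoly(I,np.round((h+0.5)*SC).astype(np.int32),1);return I
K=np.array([[a-.5,b-.5] for x in H for a,b in [(x[0],x[1]),(x[0]+1,x[1]),(x[0],x[1]+1),(x[0]+1,x[1]+1)]])
T=img(K)
def corners(q):
    x,y,w=q; R2=np.array([[np.cos(w),-np.sin(w)],[np.sin(w),np.cos(w)]])
    xy=np.array([[75,37.5],[75,-37.5],[-75,-37.5],[-75,37.5]])/1000@R2.T+[x,y]
    return np.vstack([np.c_[xy,np.full(4,z)] for z in (0,.008)])
def f(u):
    q=[u[0]/1000,u[1]/1000,np.radians(u[2])]
    I=img(proj(c,corners(q),s));return (I^T).sum()/T.sum()
best=minimize(f,[554,-167,13.3],method="Nelder-Mead",options=dict(initial_simplex=[[554,-167,13.3],[558,-167,13.3],[554,-163,13.3],[554,-167,15]],xatol=.05,fatol=1e-5))
print(best.x,best.fun, f([554.2,-166.7,13.3]))
# held box: lid edges predicted vs picture
print(s["eef_pos"],np.degrees(s["tcp_rot"]))
# guides: dark pixels inside; save enlarged overlay
q=[best.x[0]/1000,best.x[1]/1000,np.radians(best.x[2])]
im=c["pixels"][:,:,::-1].copy();im=cv2.resize(im[40:240,100:350],None,fx=3,fy=3,interpolation=2)
for u in proj(c,corners(q),s): cv2.circle(im,tuple(((u-[100,40])*3+1).astype(int)),3,(255,0,0),-1)
cv2.imwrite("pics/w6.png",im)
```

```text
[[ 133   66   81  142 5073]]
[ 556.42301876 -167.4731364    13.23723878] 0.025053223433440217 0.04679030661946673
[ 0.5780549  -0.0491423   0.19977993] [-1.79969753e+02 -3.69279155e-02  1.03381758e+02]
```

View pics/w6.png

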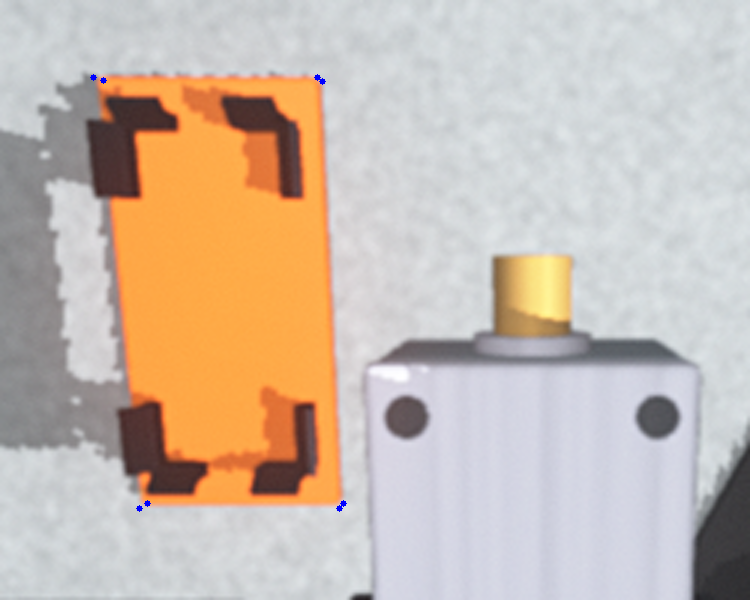

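Call:
servo_tool --series '[[[0, 0, 0.02], [-0.4, -0.2, 0.3], 36], [[0, 0, 0], [-0.7, -0.3, 0.5], 36], [[0, 0, 0], [-0.9, -0.4, 0.7], 36], [[0, 0, 0], [-0.8, -0.35, 0.9], 36], [[0, 0, 0], [-0.6, -0.24, 0.9], 36], [[0, 0, 0], [-0.26, -0.1, 0.8], 36], [[0, 0, 0], [0, 0, 0.4], 36], [[0, 0, 0], [0, 0, 0.16], 36], [[0, 0, 0], [0, 0, 0], 36], [[0, 0, 0], [0, 0, 0], 36]]'

```text
time_s: 44.87
eef_pos: [0.5588, -0.1664, 0.0616]
tcp_rot: [3.139, 0.0, 1.803]
ft_force: [1.6, 0.3, -4.4]
grip_width: 0.0456
```

Call:
servo_tool --series '[[[0, 0, 0], [0, 0, 0], 36], [[0, 0, 0], [0, 0, 0], 36], [[0, 0, 0], [0, 0, 0], 36]]'

```text
time_s: 45.12
eef_pos: [0.5584, -0.1677, 0.0616]
tcp_rot: [3.139, 0.001, 1.802]
ft_force: [0.4, -0.2, -4.3]
grip_width: 0.0456
```

```bash
python3 st.py;  python3 - <<'E'
from h import *
s=status.sense();c=vision.camera("wrist")
cv2.imwrite("pics/w7.png",c["pixels"][:,:,::-1])
c=vision.camera("scene")
cv2.imwrite("pics/s7.png",cv2.resize(c["pixels"][150:300,120:340],None,fx=3.5,fy=3.5,interpolation=2)[:,:,::-1])
E
python3 st.py
```

```text
45.1167 pos [ 0.5584 -0.1677  0.0616] rpy [1.7986e+02 7.0000e-02 1.0323e+02] F [ 0.43 -0.19 -4.32] T [ 0.11  -0.172 -0.003] w 0.0456181690789069
tool F [-0.28  0.36  4.32] tool T [-0.193  0.068  0.003] q [ 0.7   0.6  -0.65  1.87  0.48  0.83  1.6 ] eff [-1.000e-01 -4.839e+01 -8.500e+00 -1.825e+01  4.000e-02  1.000e-01
  0.000e+00]
45.2167 pos [ 0.558  -0.168   0.0612] rpy [1.7991e+02 5.0000e-02 1.0320e+02] F [-0.17  0.08 -3.53] T [ 0.073 -0.094  0.022] w 0.04569121584141494
tool F [ 0.12 -0.15  3.52] tool T [-0.109  0.05  -0.021] q [ 0.7   0.6  -0.65  1.87  0.48  0.83  1.6 ] eff [-1.000e-01 -4.853e+01 -8.510e+00 -1.826e+01  4.000e-02  1.000e-01
  0.000e+00]
```

View pics/w7.png

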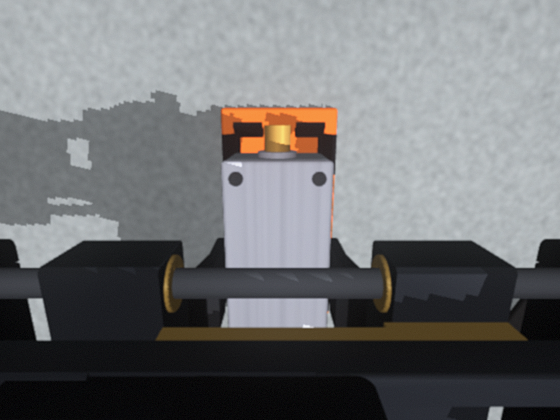

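View pics/s7.png

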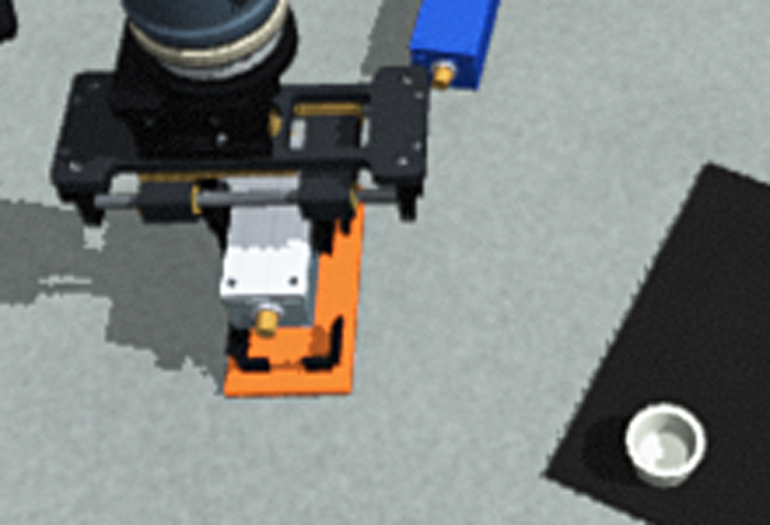

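Run:
```python
from h import *
s=status.sense();c=vision.camera("wrist");p=c["pixels"].astype(int)
m=((p[...,0]>110)&(p[...,0]>1.5*p[...,1])&(p[...,2]<0.45*p[...,0]))
cols=range(226,333,5)
tops=[np.argmax(m[80:160,k])+80-.5 for k in cols];print(tops)
w=back(c,np.c_[list(cols),tops],.008,s)
th=np.radians(13.25);ux=np.array([np.cos(th),np.sin(th)]);uy=np.array([-ux[1],ux[0]])
print("edge x coord along cradle",(w[:,:2]@ux).round(4), "med",np.median(w[:,:2]@ux), "TCP along", np.array(s["eef_pos"][:2])@ux)
for r_ in (112,116,120):
    cc=np.where(m[r_,200:360])[0]+200;a,b=cc.min()-.5,cc.max()+.5
    W=back(c,[[a,r_],[b,r_]],.008,s);v=W[:,:2]@uy;print(r_,a,b,"lat",v.round(4),"w",np.ptp(v).round(4),"mid",v.mean().round(4),"TCP lat",(np.array(s["eef_pos"][:2])@uy).round(4))
W=back(c,[[cols[0],tops[0]],[cols[-1],tops[-1]]],.008,s);d=(W[1]-W[0])[:2];print("edge dir deg",np.degrees(np.arctan2(d[1],d[0])))
# held box lid near edge, top z = TCP +0.0317
for z in [s["eef_pos"][2]+0.0317]:
    L=back(c,[[224,160],[332,160],[278,160]],z,s); print("lid near edge along",(L[:,:2]@ux).round(4),"lat",(L[:,:2]@uy).round(4))
print(s["eef_pos"],np.degrees(s["tcp_rot"]))
```

```text
[np.float64(108.5), np.float64(108.5), np.float64(108.5), np.float64(108.5), np.float64(108.5), np.float64(108.5), np.float64(108.5), np.float64(108.5), np.float64(108.5), np.float64(108.5), np.float64(108.5), np.float64(108.5), np.float64(108.5), np.float64(108.5), np.float64(108.5), np.float64(108.5), np.float64(108.5), np.float64(108.5), np.float64(108.5), np.float64(108.5), np.float64(108.5), np.float64(108.5)]
edge x coord along cradle [0.4278 0.4278 0.4278 0.4278 0.4278 0.4278 0.4278 0.4278 0.4278 0.4278
 0.4278 0.4278 0.4278 0.4278 0.4278 0.4278 0.4278 0.4278 0.4278 0.4278
 0.4279 0.4279] med 0.4278090220010398 TCP along 0.5046354202838768
112 220.5 336.5 lat [-0.3276 -0.2542] w 0.0734 mid -0.2909 TCP lat -0.2915
116 221.5 336.5 lat [-0.3271 -0.2541] w 0.073 mid -0.2906 TCP lat -0.2915
120 221.5 336.5 lat [-0.3272 -0.254 ] w 0.0733 mid -0.2906 TCP lat -0.2915
edge dir deg 103.1646930690038
lid near edge along [0.4502 0.4503 0.4502] lat [-0.3128 -0.2699 -0.2914]
[ 0.55800685 -0.16804891  0.06115131] [1.79911783e+02 5.38418419e-02 1.03200729e+02]
```

Call:
servo_tool --series '[[[0.015, 0, 0], [0.025, -0.06, 0.15], 36], [[0, 0, 0], [0, 0, 0.3], 36], [[0, 0, 0], [0, 0, 0.3], 36], [[0, 0, 0], [0, 0, 0.2], 36], [[0, 0, 0], [0, 0, 0.15], 36], [[0, 0, 0], [0, 0, 0], 36], [[0, 0, 0], [0, 0, 0], 36]]'

```text
time_s: 45.85
eef_pos: [0.5555, -0.1676, 0.0269]
tcp_rot: [-3.14, -0.0, 1.801]
ft_force: [0.6, -0.8, -4.7]
grip_width: 0.0458
```

```bash
python3 st.py
```

```text
45.85 pos [ 0.5555 -0.1676  0.0269] rpy [-1.799e+02 -2.000e-02  1.032e+02] F [ 0.59 -0.82 -4.65] T [ 0.087 -0.177 -0.03 ] w 0.045809441011588015
tool F [-0.94  0.39  4.65] tool T [-0.192  0.045  0.03 ] q [ 0.68  0.64 -0.62  1.9   0.52  0.77  1.57] eff [ 2.000e-02 -4.914e+01 -8.290e+00 -1.649e+01  4.000e-02  1.500e-01
 -1.000e-02]
```

Call:
servo_tool --series '[[[0, 0, 0], [0, 0, 0.1], 36], [[0, 0, 0], [0, 0, 0.1], 36], [[0, 0, 0], [0, 0, 0.08], 36], [[0, 0, 0], [0, 0, 0.04], 36], [[0, 0, 0], [0, 0, 0], 36], [[0, 0, 0], [0, 0, 0], 36]]'

```text
time_s: 46.35
eef_pos: [0.5556, -0.1678, 0.0178]
tcp_rot: [-3.141, 0.0, 1.801]
ft_force: [0.5, 0.4, -4.0]
grip_width: 0.0456
```

```bash
python3 st.py
```

```text
46.35 pos [ 0.5556 -0.1678  0.0178] rpy [-1.7994e+02  1.0000e-02  1.0318e+02] F [ 0.51  0.38 -3.98] T [ 0.101 -0.153  0.054] w 0.04558150041994531
tool F [0.25 0.59 3.98] tool T [-0.172  0.064 -0.054] q [ 0.67  0.65 -0.61  1.9   0.53  0.76  1.56] eff [ 0.000e+00 -4.989e+01 -8.410e+00 -1.632e+01  4.000e-02  1.300e-01
 -0.000e+00]
```

Call:
servo_tool --series '[[[0, 0, 0], [0, 0, 0.04], 36], [[0, 0, 0], [0, 0, 0.02], 36], [[0, 0, 0], [0, 0, 0], 36], [[0, 0, 0], [0, 0, 0], 36]]'

```text
time_s: 46.68
eef_pos: [0.556, -0.1679, 0.0167]
tcp_rot: [-3.141, 0.001, 1.801]
ft_force: [-1.5, 0.3, 2.4]
grip_width: 0.0458
```

```bash
python3 st.py
```

```text
46.6833 pos [ 0.556  -0.1679  0.0167] rpy [-1.7997e+02  4.0000e-02  1.0318e+02] F [-1.47  0.3   2.45] T [0.235 0.278 0.019] w 0.045837663294479414
tool F [ 0.63 -1.37 -2.45] tool T [ 0.217  0.292 -0.019] q [ 0.67  0.65 -0.61  1.9   0.53  0.75  1.56] eff [-2.500e-01 -4.678e+01 -7.730e+00 -1.551e+01  1.800e-01 -3.500e-01
 -1.000e-02]
```

Call:
servo_tool --series '[[[0, 0, 0], [0, 0, 0], 50], [[0, 0, 0], [0, 0, 0], 58], [[0, 0, 0], [0, 0, 0], 64], [[0, 0, 0], [0, 0, -0.3], 64], [[0, 0, 0], [0, 0, -0.7], 64], [[0, 0, 0], [0, 0, -1], 64], [[0, 0, 0], [0, 0, -1], 64], [[0, 0, 0], [0, 0, -1], 64], [[0, 0, 0], [-0.6, 0, -1], 64], [[0, 0, 0], [-1, 0, -0.5], 64]]'

```text
time_s: 47.52
eef_pos: [0.5688, -0.2108, 0.1864]
tcp_rot: [3.137, 0.002, 1.808]
ft_force: [1.0, 0.2, 0.3]
grip_width: 0.064
```

Call:
servo_tool --series '[[[0, 0, 0], [-1, 0, 0], 64], [[0, 0, 0], [-1, 0, 0], 64], [[0, 0, 0], [-1, 0, 0], 64], [[0, 0, 0], [-1, -0.3, 0], 64], [[0, 0, 0], [-1, -0.6, 0], 64], [[0, 0, 0], [-1, -0.6, 0], 64], [[0, 0, 0], [-0.5, -0.4, 0], 64], [[0, 0, 0], [0, 0, 0], 64], [[0, 0, 0], [0, 0, 0], 64]]'

```text
time_s: 48.27
eef_pos: [0.5547, -0.4189, 0.1813]
tcp_rot: [-3.141, -0.0, 1.798]
ft_force: [-0.5, 0.7, 0.2]
grip_width: 0.0642
```

```bash
python3 st.py;  python3 - <<'E'
from h import *
c=vision.camera("top");lids(c,140)
cv2.imwrite("pics/t8.png",cv2.resize(c["pixels"][100:260,120:400],None,fx=2.5,fy=2.5,interpolation=2)[:,:,::-1])
lids(c,140,z=.048)
c=vision.camera("scene")
cv2.imwrite("pics/s8.png",cv2.resize(c["pixels"][150:350,160:480],None,fx=2.5,fy=2.5,interpolation=2)[:,:,::-1])
E
```

```text
48.2667 pos [ 0.5547 -0.4189  0.1813] rpy [-179.95   -0.    103.  ] F [-0.46  0.69  0.2 ] T [ 0.167 -0.175 -0.01 ] w 0.0641504054899589
tool F [ 0.78 -0.3  -0.2 ] tool T [-0.208  0.124  0.01 ] q [ 1.01  0.62 -0.66  1.5   0.4   1.16  2.08] eff [ 2.110e+00 -5.283e+01 -7.310e+00 -2.243e+01  2.800e-01  9.000e-02
  3.000e-02]
lid 0.5392 0.2047 size 132 44 yaw -13.7 [203.16129032 194.19354839]
lid 0.5559 0.3138 size 110 44 yaw -13.7 [160.56896552 186.06896552]
lid 0.557 -0.1682 size 109 45 yaw 13.2 [351.90163934 184.13114754]
lid 0.5386 0.2043 size 132 44 yaw -13.7 [203.16129032 194.19354839]
lid 0.5552 0.3132 size 110 44 yaw -13.7 [160.56896552 186.06896552]
lid 0.5563 -0.1678 size 109 45 yaw 13.2 [351.90163934 184.13114754]
```

View pics/t8.png

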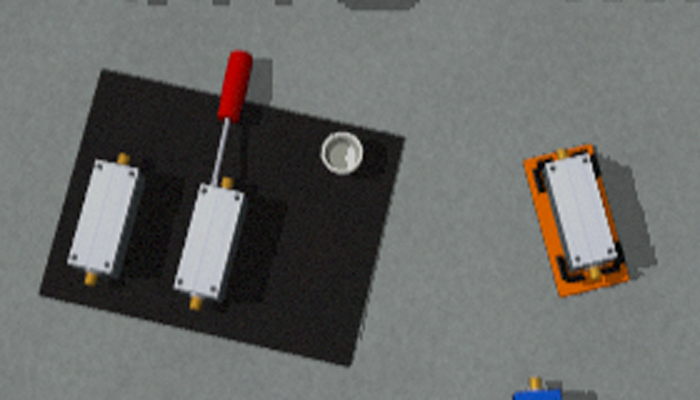

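View pics/s8.png

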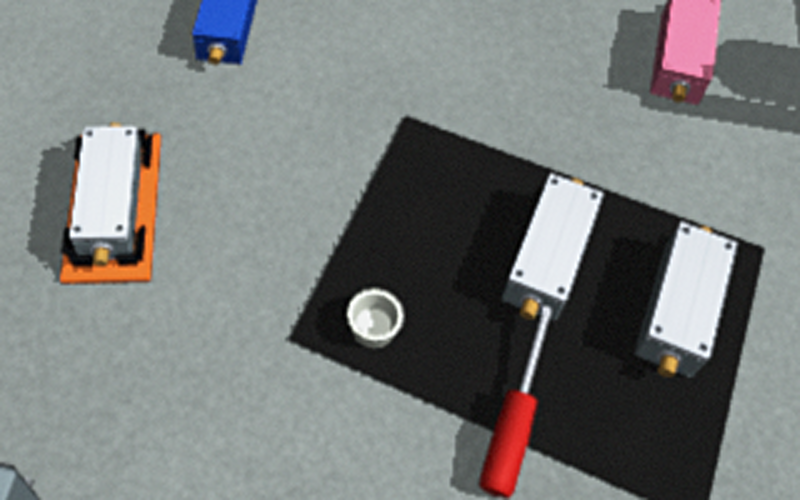

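Run:
```python
from workcell import status, r
print(r.sign_off()); print(status.sense()["time_s"])
```

```text
the job is handed in; nothing more can be done
None
the job is handed in; nothing more can be done
```

I put the box nearest the cradle, at about (0.503, 0.101) on the mat, into the orange cradle as the one with the loose bead. I handed the job in shortly after 48 s. The identification is strong but not perfectly clean.

**How I picked it out**
- I lifted all three boxes and tipped each about 24° both ways; that alone did not separate them.
- I then tipped two of them to 24°, brought them back to a small tilt, and compared the wrist torque from one side to the other:

| Box | Tilt (each way) | Torque difference | Expected if sound | Expected with bead |
|---|---|---|---|---|
| Far box | about 5° | 0.35 N m | 0.33 | 0.25 |
| Box in the cradle | about 3° | 0.12 N m (settled) | 0.20 | 0.11 |
| Box in the cradle | about 5° | 0.29 N m | 0.33 | 0.25 |

- **Weak points:** the 5° reading on the chosen box falls halfway between the two predictions. The middle box only had the 24° tipping, so I ruled it out by comparison.

**Last checks**
- **Cradle:** the box went down to the floor height with only light contact force. The top camera shows it within about 2–3 mm of the cradle's measured position and parallel to it, lid up, between all four guides.
- **Sound boxes:** both are lid up. The far one measures within 1 mm of where it was. The middle one looks in place, but its final fit was off because the screwdriver shaft merged with its lid in the picture. I set it down within 1 mm of where I gripped it.
- **Surroundings:** the screwdriver and pot look undisturbed, and the arm was clear of everything.

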